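Load, bolt shut and start the coil tester

ROBOT

A 7-joint arm with a two-finger parallel gripper is mounted at the origin on the work surface. World frame = base frame: x ahead of the robot, y to its left, z up, the work surface at z = 0. Lengths are in m, angles in rad, forces in N, time in s.
With the tool pointing down it reaches from about 0.4 to 0.85 m from the base axis. Payload 10.4 kg.
Tool frame: the origin (TCP) lies at the very end of the fingers, on their centre line; the grasp point (between the pads) lies manip.hold_point_z behind it (manip.hold_point_z is the distance from the TCP to the grasp point, in m); z points along the fingers, x is the direction in which the jaws open and shut, and the axes are right-handed (so a half turn about z gives the same grasp; the last joint's range is limited). The gripper opens to 85 mm and grips with 20 to 120 N. Pads are 22 mm wide; open, the fingers measure 114 mm over their backs; the gripper's body (76 mm by 85 mm) begins 54 mm behind the grasp point. The pads swing forward as they close: fully open they stand 13 mm farther back than shut.
Start: joints at [1.208, 0.332, -0.065, 1.46, 0.022, 1.35, -0.088], TCP at [0.208, -0.589, 0.231] pointing down, gripper open.
Joint ranges: [-2.6, 2.6], [-0.5, 2.12], [-1.47, 1.34], [0.16, 2.42], [-1.27, 4.41], [0.06, 2.06], [-2.6, 2.6]. Speed limits (rad/s): [2.22, 2.22, 2.79, 2.79, 3.14, 3.14, 3.14].

INTERFACE

Orientations are given as a unit quaternion [x, y, z, w].
In Python, from workcell import readout, camera, camera_info, manip gives the robot as it stands.
- The arm moves only by the tool play_rows, never from a script. Its argument "rows" is a list of rows, each a list of 3 entries, a list of its own where there are three numbers: the shift along the world's x, y, z in mm, then the turn, a rotation vector about the world's x, y, z in degrees, then the finger opening in mm, from 0 to 85.4. In form: [[[tx, ty, tz], [rx, ry, rz], fingers], ...]. A call has 1 to 12 rows; each row shifts and turns the commanded pose from where the row before left it; what a row does not reach is not made up. A row lasts 1/8 s, in which the tool goes at most 62.5 mm and 10.7 degrees, less where a joint would pass 70% of its speed; a pose out of reach is approached as far as the arm can. A call with a gripper value outside its range is refused whole. The fingers move at their own pace and stop on an object; "force" is the grip in N (left out, the last holds). Time passes only in rows, so rows that do not move let the fingers close. It gives the time, the measured TCP pose, the force and the opening at its end, in the units of the state.
- readout.get_obs(): the state, without advancing time (a new reading comes with each control period).
- camera(name): name is "side" or "top" or "wrist"; returns the picture (420x560x3 uint8, blue, green, red); there is no depth.
- camera_info(name): a dict with "fx", "fy", "cx", "cy" (pixels), "k1" (the pictures are not rectified: a ray, as slopes to the right and down, at radius r is drawn at 1 + k1 r^2 times it, then the intrinsics apply), "world_from_camera" (4x4, takes a point from camera to world coordinates). Camera axes: x right, y up, looking along -z (the intrinsics and any distortion apply to the point x, -y, -z); pixel columns grow to the right and rows downward; lengths in m; the calibration is good to about 2 mm. A picture is of the moment at which its call begins: read the wrist's pose just before it. camera_info takes no time and is no camera call; for the wrist camera it gives the pose at the moment of the call.
- manip.hand_in(): hands the job in, once; it reports no verdict.
The state is a dict: "clock": time; "joint_pos": joint angles; "joint_velocities": joint speeds; "tau": joint torques, N m; "position": TCP position; "ee_rot": TCP orientation; "ft_force": force on the tool from outside, world axes, zero at the start; "torque": the same for the moment, N m; "grip_width": opening from 0.0 (shut) to 1.0 (fully open).
Only numpy, scipy, OpenCV 4.12 (cv2) and the standard library are available. Lean on these libraries where they do the work, as an engineer would, in place of code of your own. Each camera call takes 0.05 s, during which the arm holds its last target.

TASK

Draw the bolt of the coil tester and open its clear lid. Put every wound coil lying on the bench into the tester, one to a socket in any order, and press each one down until it sits fully home on the socket floor. Then swing the lid shut and press it down flat, slide the bolt fully home again into the keeper on the control deck, and only with the bolt home press the start button right down and let it go. Leave the bare former, the ring-shaped choke and the other things on the bench where they are.

Things in the scene. Friction and masses are not known exactly. Their poses are not given: they have to be found in the camera images.
- tester: green coil tester fixed to the bench, 160 mm (own x) by 400 mm (own y), 80 mm high; origin: centre of its underside; x away from the robot, y left, z up. Left part, own y -60 to 200 mm: test chamber with clear lid, 148 mm wide inside along x, floor 18 mm and rim 72 mm above the bench. Right part: control deck, 80 mm above the bench, level with the top of the shut lid.
- socket0 (a point): place for one coil, centre of the socket's floor (chamber floor), axes as the tester. Two white guide rails, 39 mm apart along x and 15 mm tall, and two sprung brass blades, 41 mm apart along y and 16 mm tall, all flared at the top, take the coil's foot, so the coil's own x must lie along the tester's y.
- socket1 (a point): next socket, same as socket0; the four stand in a row, 60 mm apart along the tester's y, 90 mm to the front of the hinge line. A coil let go in a socket stops about 10 mm proud on the blades.
- socket2 (a point): next socket, same as socket0. A push of about 6 to 15 N on top of the coil takes it down to the floor (coil origin at the socket point), where the blades keep it.
- socket3 (a point): last socket, same as socket0
- coil0: wound coil: black former full of copper wire (seen from above as a copper strip on each side of a black bar) with a band of pale tape, 36 x 36 mm, 40 mm tall; its foot (lowest 8 mm) is 44 mm long along its own x, 36 mm along its own y. About 0.12 kg. Origin: centre of the underside, z up. Starts upright on the bench, any yaw; a half turn makes no difference. None if absent.
- coil1: another wound coil, same as coil0; None if absent
- coil2: another wound coil, same as coil0; None if absent
- coil3: another wound coil, same as coil0; None if absent
- lid (a joint): angle of the clear lid (aluminium frame, 160 mm front to back, 260 mm wide, 8 mm thick), hinged along the chamber's far rim: 0 = shut flat on the rim, 1.57 = upright, 1.9 = its stop; starts shut. A stiff hinge holds it wherever it is left; 2 to 7 N at its front edge moves it.
- lid_hinge (a point): middle of the lid's hinge line (along the tester's y), level with the lid's underside, 72 mm above the bench. This frame turns with the lid: x points from the lid's front edge to the hinge, z out of its top face (up when shut), y to the left.
- lid_handle (a point): middle of the grip bar of the black handle on the lid's top face: bar 70 mm long along the tester's y, 11 mm thick, 35 mm off the lid, 146 mm from the hinge line, 10 mm left of the lid's middle. The top face has no fittings from 50 mm left of the lid's middle to its left edge at 130 mm.
- bolt (a joint): travel of the steel barrel bolt on the lid's top face near its right front corner: 0 = drawn back, 0.036 m = fully home, its end right through the keeper; starts home. Slides along the tester's -y (to the right) with about 3 N of friction; it enters the keeper only while the lid is shut flat, and holds the lid down while in it.
- bolt_knob (a point): centre of the top of the bolt's knob: an upright steel pin 12 mm across, its top 36 mm above the lid's top face (upright when the lid is shut); the bolt guides on each side of it are 17 mm high. It moves with the bolt.
- keeper (a point): steel staple on the control deck beside the lid's right edge that takes the bolt: centre of its opening, 9 mm above the deck; the staple is 23 mm (x) by 14 mm (y) and 20 mm high. The drawn bolt's end stands 13 mm short of its mouth.
- start (a joint): travel of the round black start button on the deck: 0 = up, 0.006 m = fully down; it springs back; about 5 N takes it down.
- start_top (a point): centre of the top of the start button, 28 mm across, 18 mm above the deck, pressed straight down
- bare_former: bystander: a bare black former with the foot, height and top bar of a coil but no wire on it, only its thin core. Leave it.
- toroid: bystander: small ring-shaped choke wound in copper, 48 mm across and 16 mm thick, lying flat. Leave it.
- tape_roll: bystander: roll of yellow tape, 50 mm across, 19 mm high, lying flat. Leave it.
- wire_spool: bystander: spool of copper wire with black flanges, 72 mm across, 63 mm high, upright. Leave it.
- pliers: bystander: pliers with red handles, lying flat. Leave them.
- screwdriver: bystander: screwdriver, lying flat. Leave it.
- varnish_jar: bystander: closed amber jar, 56 mm across and 75 mm high. Leave it.
Things that resemble listed ones, but are neither listed nor needed, are in the scene too. Leave any green, red or turquoise look-alike of the coil2 alone.

How it is judged:
By the outcome, as a careful person would: the job done as asked, in the order asked, and still so for the second after the job is handed in, with the robot touching nothing.
Of coil0, coil1, coil2, coil3 only 2 to 4 are there at a start; the rules pass over those that are not, and their reading is None.
At some moment in a run one of coil0, coil1, coil2, coil3 may be knocked a few centimetres aside while the robot is not near it.
Once in a run the grip may slacken for a moment while it holds something.
It also fails if it takes over 210 s, if anything falls off the work surface, if the arm or the gripper's body presses on something with over 40 N, if the wrist force passes 120 N, or if a joint passes its speed limit or range.

## Working session

There is one attempt and no reset: what is moved stays moved. The work goes in short steps, Python scripts to look and compute and a tool call to move; the robot and the scene stay as the last step left them, time stands still between calls to the robot, and variables do not carry over. Pictures are saved under pics/ and viewed, and the job is handed in when it is done.

Besides the shell and the picture viewer there is one more tool, called after "Emit:" by a JSON object that holds its "name" and its "arguments". play_rows: Moves the arm, as the interface text tells. Its arguments: {"type":"object","properties":{"rows":{"type":"array"},"force":{"type":"number"}},"required":["rows"]}

```bash
ls; mkdir -p pics
cat > h.py <<'E'
import numpy as np, cv2
from workcell import readout, camera, camera_info, manip
def snap(n,f):
    info=camera_info(n); im=np.array(camera(n)); cv2.imwrite('pics/'+f,im); return im,info
def ray(info,u,v):
    x=(u-info['cx'])/info['fx']; y=(v-info['cy'])/info['fy']
    k=info['k1']; rd=np.hypot(x,y); r=rd
    for _ in range(30): r=rd/(1+k*r*r)
    s=r/rd if rd>0 else 1
    T=np.array(info['world_from_camera'])
    d=T[:3,:3]@np.array([x*s,-y*s,-1]); return T[:3,3],d
def onz(info,u,v,z):
    o,d=ray(info,u,v); return o+d*(z-o[2])/d[2]
def proj(info,p):
    T=np.array(info['world_from_camera']); c=T[:3,:3].T@(np.array(p)-T[:3,3])
    x=c[0]/-c[2]; y=-c[1]/-c[2]; r2=x*x+y*y; f=1+info['k1']*r2
    return info['fx']*x*f+info['cx'],info['fy']*y*f+info['cy']
def tri(rays):
    A=np.zeros((3,3));b=np.zeros(3)
    for o,d in rays:
        d=d/np.linalg.norm(d);M=np.eye(3)-np.outer(d,d);A+=M;b+=M@o
    return np.linalg.solve(A,b)
E
python3 - <<'E'
from h import *
np.set_printoptions(precision=4,suppress=True)
print(readout.get_obs(), manip.hold_point_z)
for n in ['top','side','wrist']:
    im,i=snap(n,n+'0.png'); print(n,i)
E
```

```text
pics
{'clock': 0.0, 'joint_pos': array([ 1.2084,  0.3329, -0.0647,  1.4609,  0.0216,  1.3499, -0.0885]), 'joint_velocities': array([ 0.0001, -0.0013, -0.0002,  0.0003,  0.    ,  0.0004,  0.0017]), 'tau': array([  0.0003, -62.5454,   0.049 , -39.1591,   0.0162,   0.0101,
         0.    ]), 'position': array([ 0.2082, -0.5889,  0.2305]), 'ee_rot': array([ 0.8165, -0.5774, -0.0006, -0.0004]), 'ft_force': array([ 0.6236, -0.3834, -0.0361]), 'torque': array([ 0.0316, -0.0002, -0.0279]), 'grip_width': 1.000342673098773} 0.0187
top {'fx': 487.8348345326254, 'fy': 487.8348345326254, 'cx': 271.358969810085, 'cy': 212.90397240616832, 'k1': 0.025336428222050393, 'world_from_camera': array([[ 0.0142,  0.9868, -0.1616,  0.3096],
       [-0.9998,  0.0157,  0.008 ,  0.034 ],
       [ 0.0104,  0.1615,  0.9868,  1.2844],
       [ 0.    ,  0.    ,  0.    ,  1.    ]])}
side {'fx': 394.2353488725308, 'fy': 394.2353488725308, 'cx': 280.3249671975471, 'cy': 209.72165731884803, 'k1': -0.045016712337061, 'world_from_camera': array([[ 0.9268,  0.2681, -0.2629,  0.2229],
       [-0.3755,  0.6556, -0.6551, -0.6531],
       [-0.0033,  0.7059,  0.7083,  0.8327],
       [ 0.    ,  0.    ,  0.    ,  1.    ]])}
wrist {'fx': 339.6970452111165, 'fy': 339.6970452111165, 'cx': 275.90145878987727, 'cy': 215.15511514303319, 'k1': -0.03909768327128287, 'world_from_camera': array([[ 0.3331,  0.8999,  0.2815,  0.2804],
       [-0.9429,  0.3186,  0.0974, -0.5633],
       [-0.002 , -0.2979,  0.9546,  0.3723],
       [ 0.    ,  0.    ,  0.    ,  1.    ]])}
```

View pics/top0.png

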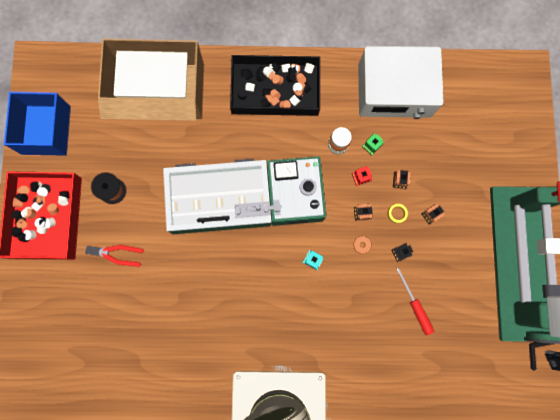

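View pics/side0.png

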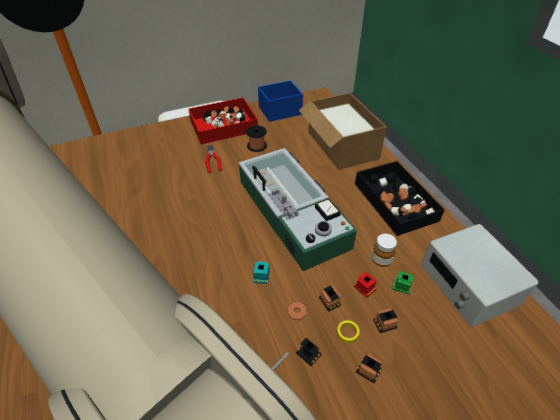

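View pics/wrist0.png

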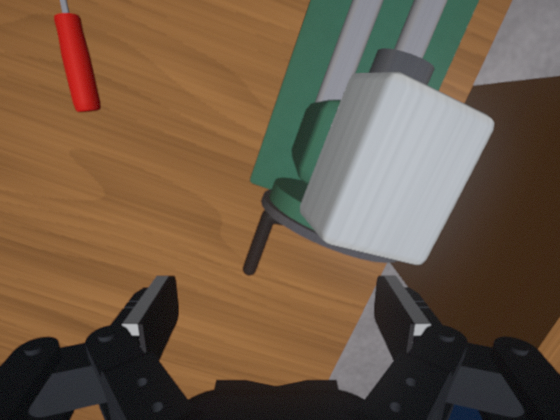

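Run:
```python
from h import *
im=cv2.imread('pics/top0.png'); cv2.imwrite('pics/c1.png',cv2.resize(im[120:270,290:470],None,fx=4.4,fy=4,interpolation=3)[:600])
cv2.imwrite('pics/c2.png',cv2.resize(im[150:240,155:335],None,fx=4.4,fy=4.4,interpolation=3))
im=cv2.imread('pics/side0.png'); cv2.imwrite('pics/c3.png',cv2.resize(im[140:390,230:430],None,fx=2.4,fy=2.4,interpolation=3))
```

```text
(no output)
```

View pics/c1.png

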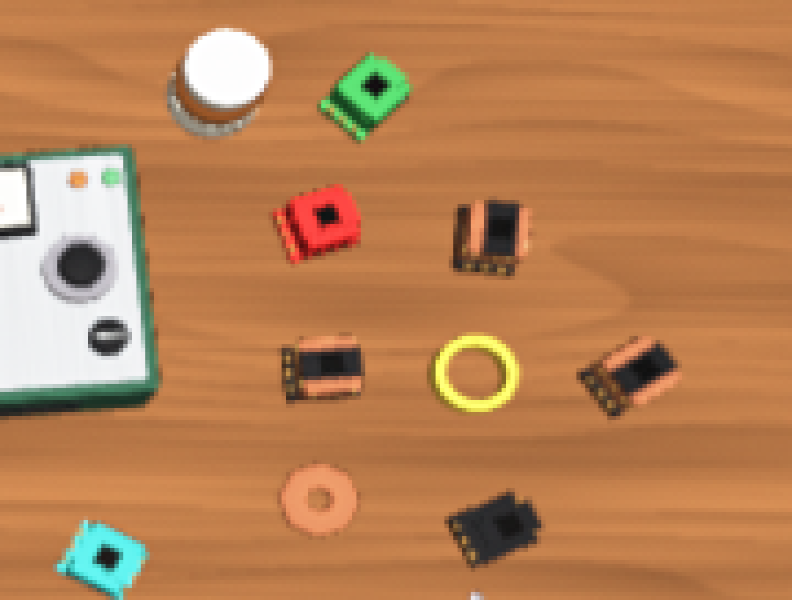

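View pics/c2.png

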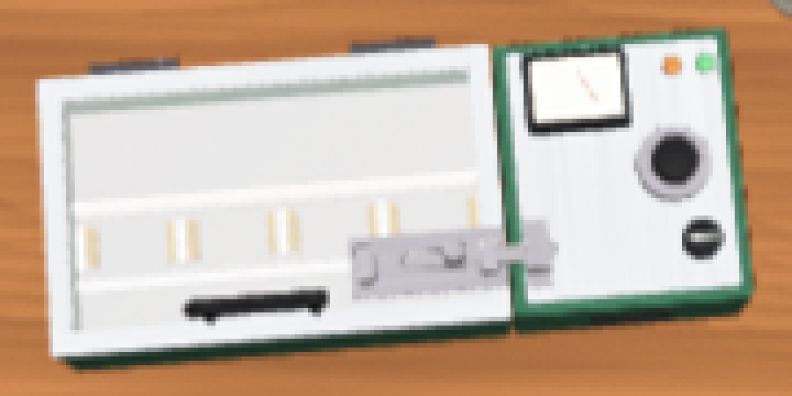

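View pics/c3.png

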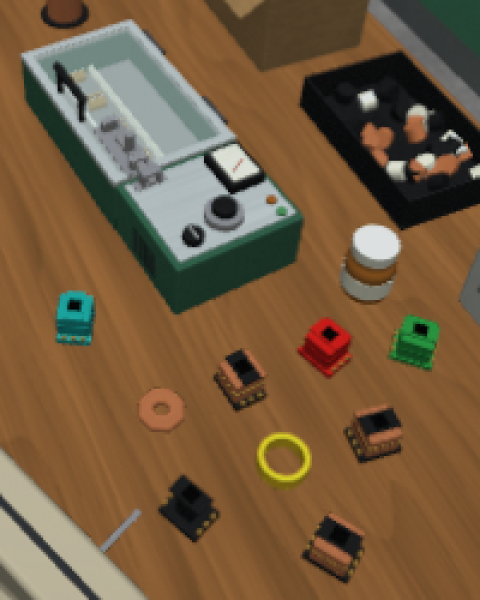

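```bash
cat >> h.py <<'E'
np.set_printoptions(precision=4,suppress=True)
E
python3 - <<'E'
from h import *
t=camera_info('top'); s=camera_info('side')
def c2(u,v): return u/4.4+155, v/4.4+150
def c3(u,v): return u/2.4+230, v/2.4+140
P={'lidTL':(c2(38,80),80),'lidTR':(c2(490,45),80),'lidBR':(c2(510,333),80),'lidBL':(c2(52,355),80),'deckTR':(c2(722,30),80),'deckBR':(c2(746,290),80),
'btn':(c2(675,160),98),'handle':(c2(257,303),115),'keeper':(c2(540,250),95)}
R={}
for k,(p,z) in P.items(): R[k]=onz(t,*p,z/1000); print(k,p,R[k])
# side checks
for k,p,q in [('btn',c2(675,158),c3(225,205)),('deckTR',c2(722,30),c3(300,212)),('lidTL',c2(38,80),c3(133,22))]:
    print('tri',k,tri([ray(t,*p),ray(s,*q)]))
def f(im,i,z):
    hsv=cv2.cvtColor(im,cv2.COLOR_BGR2HSV)
for n,(u,v) in {'A':(402,179),'B':(363,212),'C':(433,213),'bare':(402,252)}.items(): print(n,onz(t,u,v,.03))
E
```

```text
lidTL (163.63636363636363, 168.1818181818182) [0.6172 0.2984 0.08  ]
lidTR (266.3636363636364, 160.22727272727272) [0.6426 0.0388 0.08  ]
lidBR (270.9090909090909, 225.6818181818182) [0.4746 0.0249 0.08  ]
lidBL (166.8181818181818, 230.6818181818182) [0.4581 0.2826 0.08  ]
deckTR (319.09090909090907, 156.8181818181818) [ 0.6538 -0.0955  0.08  ]
deckBR (324.5454545454545, 215.9090909090909) [ 0.5014 -0.109   0.08  ]
btn (308.4090909090909, 186.36363636363637) [ 0.5723 -0.0669  0.098 ]
handle (213.4090909090909, 218.86363636363637) [0.4843 0.1645 0.115 ]
keeper (277.72727272727275, 206.8181818181818) [0.5199 0.0088 0.095 ]
tri btn [ 0.5747 -0.0673  0.0983]
tri deckTR [ 0.6528 -0.0951  0.0835]
tri lidTL [0.6215 0.2997 0.0718]
A [ 0.6112 -0.3195  0.03  ]
B [ 0.5213 -0.2153  0.03  ]
C [ 0.5215 -0.3977  0.03  ]
bare [ 0.4184 -0.3139  0.03  ]
```

Emit:
{"name": "play_rows", "arguments": {"rows": [[[34, 35, 12], [0, 0, -2], 85], [[34, 35, 12], [0, 0, -2], 85], [[34, 35, 12], [0, 0, -2], 85], [[34, 35, 12], [0, 0, -2], 85], [[34, 35, 12], [0, 0, -2], 85], [[34, 35, 12], [0, 0, -2], 85], [[34, 35, 12], [0, 0, -2], 85], [[0, 20, 0], [0, 0, 0], 85], [[0, 0, 0], [0, 0, 0], 85], [[0, 0, 0], [0, 0, 0], 85]], "force": 30}}

```text
clock: 1.4
position: [0.4451, -0.3257, 0.315]
ee_rot: [0.739, -0.673, -0.0, 0.0]
ft_force: [-0.3, -1.3, 0.0]
grip_width: 0.994
```

Run:
```python
from h import *
im,i=snap('wrist','w1.png'); import pickle; pickle.dump(i,open('w1.pkl','wb'))
o=readout.get_obs();print(o['clock'],o['position'],o['ee_rot'],o['ft_force'],np.array(i['world_from_camera']))
```

```text
1.45 [ 0.4452 -0.3258  0.315 ] [ 0.7392 -0.6735 -0.0002  0.0004] [-0.2866  0.3616 -0.133 ] [[ 0.0931  0.9501  0.2976  0.5214]
 [-0.9957  0.0889  0.0275 -0.3181]
 [-0.0003 -0.2988  0.9543  0.4566]
 [ 0.      0.      0.      1.    ]]
```

View pics/w1.png

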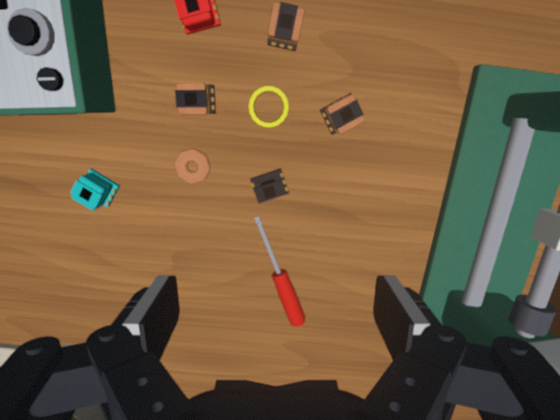

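Emit:
{"name": "play_rows", "arguments": {"rows": [[[0, 45, 0], [0, 0, 0], 85], [[0, 50, 0], [0, 0, 0], 85], [[0, 50, 0], [0, 0, 0], 85], [[0, 50, 0], [0, 0, 0], 85], [[0, 50, 0], [0, 0, 0], 85], [[0, 50, 0], [0, 0, 0], 60], [[0, 45, 0], [0, 0, 0], 40], [[0, 25, 0], [0, 0, 0], 40], [[0, 0, 0], [0, 0, 0], 40], [[0, 0, 0], [0, 0, 0], 40]]}}

```text
clock: 2.7
position: [0.4465, 0.0391, 0.3152]
ee_rot: [0.739, -0.673, -0.0, 0.0]
ft_force: [-0.6, -0.1, 0.2]
grip_width: 0.468
```

Run:
```python
from h import *
im,i=snap('wrist','w2.png'); import pickle; pickle.dump(i,open('w2.pkl','wb'))
o=readout.get_obs();print(o['clock'],o['position'],o['ee_rot'],o['ft_force'],o['joint_pos'])
cv2.imwrite('pics/w2c.png',cv2.resize(im[:300,:540],None,fx=1.48,fy=1.48,interpolation=3))
```

```text
2.75 [0.4465 0.039  0.3152] [ 0.7392 -0.6735 -0.      0.0001] [-0.3817  0.2465  0.453 ] [ 0.4758 -0.0749 -0.6185  1.7306 -0.0435  1.4724 -1.615 ]
```

View pics/w2.png

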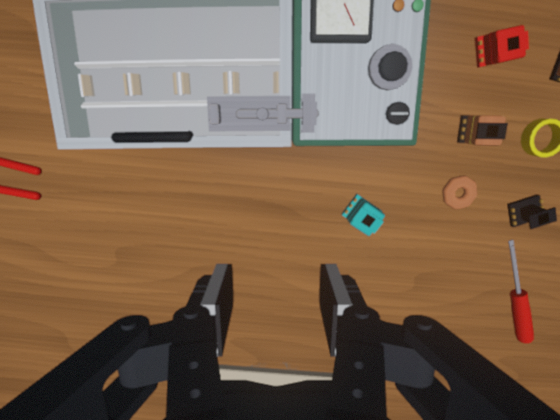

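Run:
```python
from h import *
im=cv2.imread('pics/w2.png')
cv2.imwrite('pics/w2d.png',cv2.resize(im[80:170,190:430],None,fx=3.3,fy=3.3,interpolation=3))
cv2.imwrite('pics/w2e.png',cv2.resize(im[0:160,20:300],None,fx=2.8,fy=2.8,interpolation=3))
```

```text
(no output)
```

View pics/w2d.png

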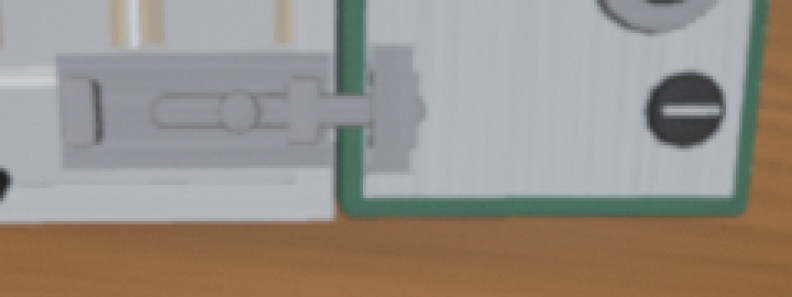

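View pics/w2e.png

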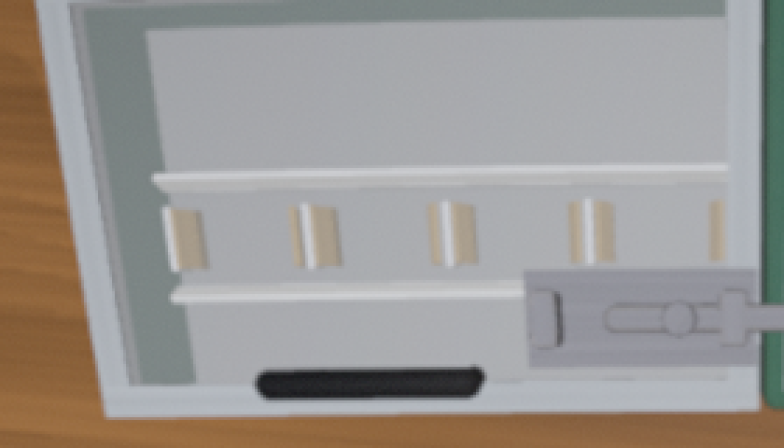

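Run:
```python
from h import *
import pickle
i=pickle.load(open('w2.pkl','rb')); t=camera_info('top')
d=lambda u,v:(190+u/3.3,80+v/3.3); e=lambda u,v:(20+u/2.8,v/2.8)
def c2(u,v): return u/4.4+155, v/4.4+150
W={'lidFL':(e(105,417),.080),'lidFR':(d(335,219),.080),'deckFR':(d(745,214),.080),'deckFL':(d(340,215),.08),'knob':(d(240,111),.116),'keeper':(d(393,110),.1),'handle':(e(370,384),.120),'btn':((393,66),.098),'hl':(e(257,384),.12),'hr':(e(484,379),.12)}
R={k:onz(i,*p,z) for k,(p,z) in W.items()}
for k in R: print(k,W[k][0],R[k])
v=R['lidFL']-R['deckFR']; print('yaw',np.degrees(np.arctan2(-v[0],v[1])),np.linalg.norm(v))
print('tri knob',tri([ray(i,*W['knob'][0]),ray(t,*c2(453,254))]),'btn',tri([ray(i,393,66),ray(t,*c2(675,158))]),'handle',tri([ray(i,*W['handle'][0]),ray(t,*c2(257,303))]),'lidFL',tri([ray(i,*W['lidFL'][0]),ray(t,*c2(52,355))]))
```

```text
lidFL (57.5, 148.92857142857144) [0.4598 0.2855 0.08  ]
lidFR (291.5151515151515, 146.36363636363637) [0.4856 0.0261 0.08  ]
deckFR (415.75757575757575, 144.84848484848487) [ 0.5004 -0.1099  0.08  ]
deckFL (293.030303030303, 145.15151515151516) [0.487  0.0246 0.08  ]
knob (262.72727272727275, 113.63636363636364) [0.5176 0.059  0.116 ]
keeper (309.0909090909091, 113.33333333333334) [0.522 0.013 0.1  ]
handle (152.14285714285714, 137.14285714285714) [0.4861 0.1647 0.12  ]
btn (393, 66) [ 0.5748 -0.0641  0.098 ]
hl (111.78571428571429, 137.14285714285714) [0.4827 0.2045 0.12  ]
hr (192.85714285714286, 135.35714285714286) [0.4913 0.1249 0.12  ]
yaw 5.8676997805746804 0.3974202741101498
tri knob [0.5172 0.0588 0.0939] btn [ 0.5766 -0.0681  0.0849] handle [0.4849 0.1652 0.1159] lidFL [0.4591 0.283  0.0823]
```

Emit:
{"name": "play_rows", "arguments": {"rows": [[[20, 6, -35], [0, 0, 0], 40], [[20, 6, -35], [0, 0, 0], 40], [[20, 6, -35], [0, 0, 0], 40], [[11, 2, -20], [0, 0, 0], 40], [[0, 0, 0], [0, 0, 0], 40], [[0, 0, 0], [0, 0, 0], 40]]}}

```text
clock: 3.5
position: [0.5175, 0.06, 0.1912]
ee_rot: [0.74, -0.673, 0.0, -0.0]
ft_force: [-0.7, 0.8, 1.1]
grip_width: 0.469
```

Run:
```python
from h import *
im,i=snap('wrist','w3.png'); import pickle; pickle.dump(i,open('w3.pkl','wb'))
o=readout.get_obs();print(o['clock'],o['position'],proj(i,o['position']))
```

```text
3.55 [0.5176 0.0601 0.1915] (np.float64(276.7451651510537), np.float64(281.4252595094106))
```

View pics/w3.png

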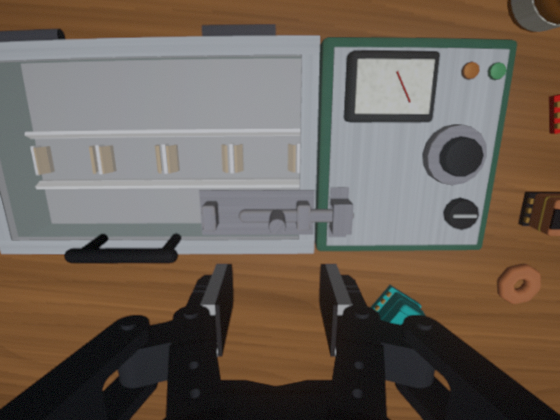

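Run:
```python
from h import *
im=cv2.imread('pics/w3.png')
cv2.imwrite('pics/w3a.png',cv2.resize(im[180:260,190:370],None,fx=4.4,fy=4.4,interpolation=3))
cv2.imwrite('pics/w3b.png',cv2.resize(im[115:265,0:320],None,fx=2.5,fy=2.5,interpolation=3))
```

```text
(no output)
```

View pics/w3a.png

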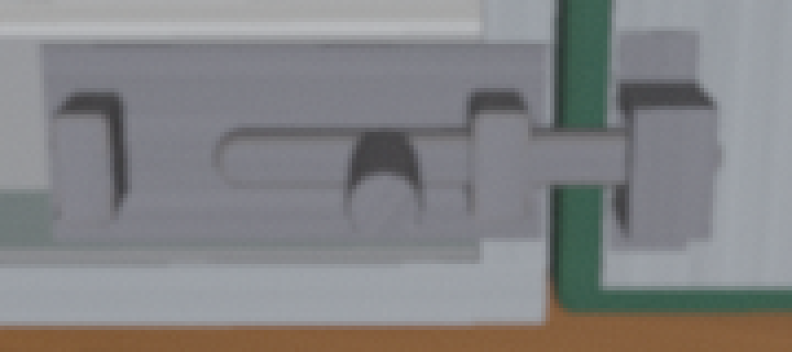

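View pics/w3b.png

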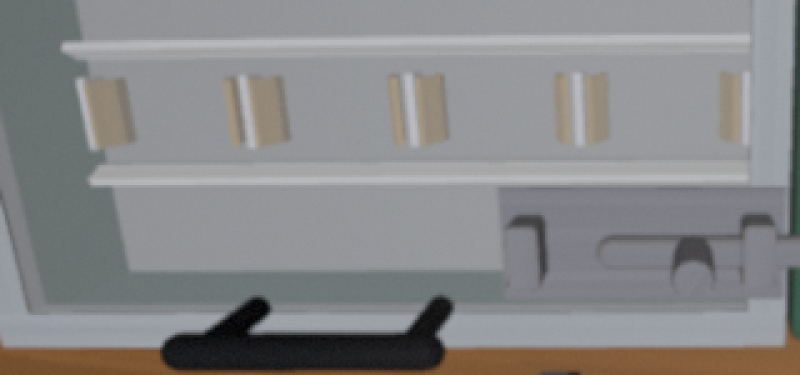

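Run:
```python
from h import *
import pickle
a=pickle.load(open('w2.pkl','rb')); b=pickle.load(open('w3.pkl','rb'))
A3=lambda u,v:(190+u/4.4,180+v/4.4); B3=lambda u,v:(u/2.5,115+v/2.5)
d=lambda u,v:(190+u/3.3,80+v/3.3); e=lambda u,v:(20+u/2.8,v/2.8)
for n,p,q in [('knob',d(240,111),A3(383,203)),('handle',e(370,384),B3(303,352)),('lidFR',d(335,219),A3(547,323)),('btn',(393,66),(462,156)),('blade12',e(450,230),B3(411,110)),('blade23',e(305,235),B3(250,112)),('blade01',e(590,232),B3(580,108)),('deckFR',d(745,214),(483,248)),('lidFL',e(105,417),(2,254))]:
    P=tri([ray(a,*p),ray(b,*q)]); print(n,P, np.hypot(*(np.array(proj(a,P))-p)))
```

```text
knob [0.5175 0.0595 0.1125] 0.31973888272601453
handle [0.4855 0.1669 0.1145] 0.3568843257876168
lidFR [0.4855 0.0262 0.0793] 0.07551804141671378
btn [ 0.5754 -0.0651  0.0956] 0.34031462785766037
blade12 [0.5433 0.1608 0.0353] 0.4090246830616985
blade23 [0.5362 0.2242 0.0261] 0.893061858268574
blade01 [0.5481 0.1033 0.0258] 0.009608741918755919
deckFR [ 0.501  -0.1124  0.0761] 1.147758213985103
lidFL [0.4594 0.2857 0.0788] 0.48939461350678154
```

Emit:
{"name": "play_rows", "arguments": {"rows": [[[0, 0, -30], [0, 0, 0], 40], [[0, 0, -30], [0, 0, 0], 40], [[0, 0, -20], [0, 0, 0], 40], [[0, 0, -11], [0, 0, 0], 30], [[0, 0, 0], [0, 0, 0], 5], [[0, 0, 0], [0, 0, 0], 5], [[0, 0, 0], [0, 0, 0], 5], [[0, 0, 0], [0, 0, 0], 5]], "force": 30}}

```text
clock: 4.55
position: [0.5174, 0.0605, 0.0998]
ee_rot: [0.74, -0.673, 0.0, 0.0]
ft_force: [-1.7, -1.8, 1.8]
grip_width: 0.117
```

Emit:
{"name": "play_rows", "arguments": {"rows": [[[-1, 9, 0], [0, 0, 0], 5], [[-1, 9, 0], [0, 0, 0], 5], [[-1, 9, 0], [0, 0, 0], 5], [[-1, 9, 0], [0, 0, 0], 5], [[0, 1, 0], [0, 0, 0], 5], [[0, 0, 0], [0, 0, 0], 5]]}}

```text
clock: 5.3
position: [0.5144, 0.0902, 0.0996]
ee_rot: [0.738, -0.675, 0.003, 0.003]
ft_force: [-1.4, -28.6, 10.0]
grip_width: 0.124
```

Run:
```python
from h import *
im,i=snap('wrist','w4.png')
o=readout.get_obs();print(o['clock'],o['position'],o['ft_force'])
```

```text
5.35 [0.5145 0.0902 0.0996] [ -1.069  -28.5509   9.653 ]
```

View pics/w4.png

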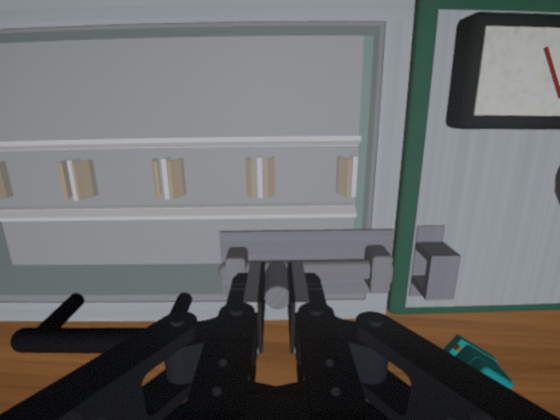

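Emit:
{"name": "play_rows", "arguments": {"rows": [[[0, -7, 0], [0, 0, 0], 20], [[0, 0, 0], [0, 0, 0], 24], [[0, 0, 7], [0, 0, 0], 24], [[0, 0, 0], [0, 0, 0], 5], [[0, 0, 0], [0, 0, 0], 5], [[0, 0, 0], [0, 0, 0], 5], [[-1, 4, 0], [0, 0, 0], 5], [[0, 4, 0], [0, 0, 0], 5], [[0, 2, 0], [0, 0, 0], 5], [[0, 0, 0], [0, 0, 0], 5]]}}

```text
clock: 6.6
position: [0.514, 0.0905, 0.1072]
ee_rot: [0.737, -0.676, 0.005, 0.005]
ft_force: [-1.9, -36.2, 16.5]
grip_width: 0.119
```

Emit:
{"name": "play_rows", "arguments": {"rows": [[[1, -8, 0], [0, 0, 0], 20], [[0, 0, 0], [0, 0, 0], 24], [[0, 0, 25], [0, 0, 0], 24], [[0, 0, 45], [0, 0, 0], 24], [[0, 0, 0], [0, 0, 0], 10], [[0, 0, 0], [0, 0, 0], 5]]}}

```text
clock: 7.35
position: [0.513, 0.0936, 0.1759]
ee_rot: [0.74, -0.672, -0.0, 0.0]
ft_force: [-1.0, -0.0, -1.0]
grip_width: 0.06
```

Run:
```python
from h import *
im,i=snap('wrist','w5.png'); import pickle; pickle.dump(i,open('w5.pkl','wb'))
o=readout.get_obs();print(o['clock'],o['position'],o['ft_force'],o['ee_rot'])
cv2.imwrite('pics/w5a.png',cv2.resize(im[190:290,100:420],None,fx=2.5,fy=2.5,interpolation=3))
```

```text
7.4 [0.5127 0.0932 0.1754] [ 0.1475 -0.1107 -0.6971] [ 0.7404 -0.6722 -0.0005  0.0004]
```

View pics/w5.png

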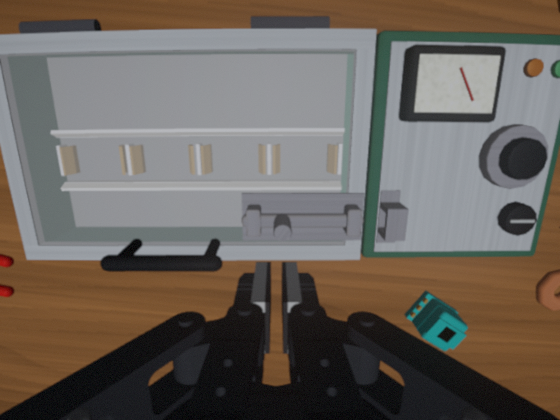

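View pics/w5a.png

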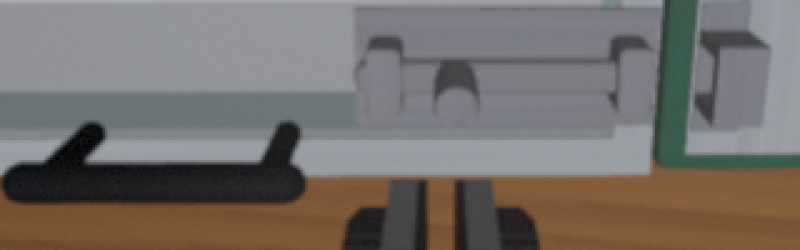

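Run:
```python
from h import *
import pickle
i=pickle.load(open('w5.pkl','rb'))
f=lambda u,v:(100+u/2.5,190+v/2.5)
for z in (.113,.116): print('knob',onz(i,*f(457,104),z),'bolt-end/lid edge',onz(i,*f(657,85),.09),'keeper mouth',onz(i,*f(700,60),.1))
```

```text
knob [0.515  0.0899 0.113 ] bolt-end/lid edge [0.5178 0.0327 0.09  ] keeper mouth [0.5291 0.0253 0.1   ]
knob [0.5161 0.09   0.116 ] bolt-end/lid edge [0.5178 0.0327 0.09  ] keeper mouth [0.5291 0.0253 0.1   ]
```

Emit:
{"name": "play_rows", "arguments": {"rows": [[[1, -4, 0], [0, 0, 10.5], 0], [[1, -4, 0], [0, 0, 10.5], 0], [[1, -4, 0], [0, 0, 10.5], 0], [[1, -4, 0], [0, 0, 10.5], 0], [[1, -4, 0], [0, 0, 10.5], 0], [[1, -4, 0], [0, 0, 10.5], 0], [[0, -1, 0], [0, 0, 10.5], 0], [[0, 0, 0], [0, 0, 10.5], 0], [[0, 0, 0], [0, 0, 6.4], 0], [[0, 0, -30], [0, 0, 0], 0], [[0, 0, -20], [0, 0, 0], 0], [[0, 0, 0], [0, 0, 0], 0]]}}

```text
clock: 8.9
position: [0.5179, 0.0677, 0.1244]
ee_rot: [0.999, 0.051, -0.002, -0.0]
ft_force: [-0.2, -0.3, 0.5]
grip_width: -0.003
```

Run:
```python
from h import *
im,i=snap('wrist','w6.png'); import pickle; pickle.dump(i,open('w6.pkl','wb'))
o=readout.get_obs();print(o['clock'],o['position'],o['ft_force'],o['ee_rot'],o['joint_pos'])
```

```text
8.95 [0.5188 0.068  0.1258] [ 0.5119 -0.51    0.9717] [ 0.9987  0.0514 -0.0008 -0.0003] [ 0.5211  0.3086 -0.8447  1.8212  0.2532  1.1261 -0.3079]
```

View pics/w6.png

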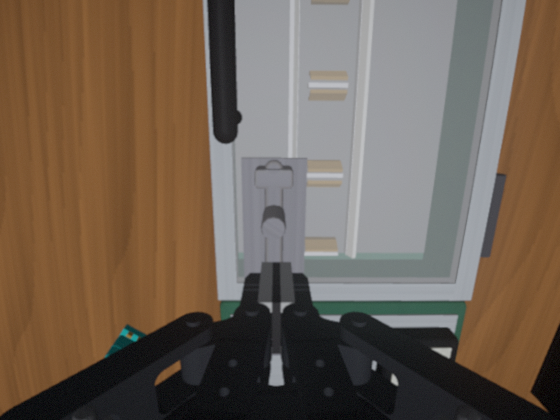

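Emit:
{"name": "play_rows", "arguments": {"rows": [[[0, 0, -15], [0, 0, 0], 0], [[0, 0, -8], [0, 0, 0], 0], [[0, 4, 0], [0, 0, 0], 0], [[-1, 4, 0], [0, 0, 0], 0], [[0, 3, 0], [0, 0, 0], 0], [[0, 2, 0], [0, 0, 0], 0], [[0, 0, 0], [0, 0, 0], 0]]}}

```text
clock: 9.82
position: [0.5189, 0.0739, 0.1033]
ee_rot: [0.999, 0.049, -0.0, 0.004]
ft_force: [1.2, -22.0, 2.1]
grip_width: 0.003
```

Run:
```python
from h import *
im,i=snap('wrist','w7.png'); import pickle; pickle.dump(i,open('w7.pkl','wb'))
o=readout.get_obs();print(o['clock'],o['position'],o['ft_force'],o['ee_rot'],o['joint_pos'])
cv2.imwrite('pics/w7a.png',cv2.resize(im[100:340,180:400],None,fx=2.5,fy=2.5,interpolation=3))
im,_=snap('side','s7.png')
cv2.imwrite('pics/s7a.png',cv2.resize(im[140:270,220:370],None,fx=4.5,fy=4.5,interpolation=3))
```

```text
9.875 [0.5189 0.0739 0.1032] [  0.7036 -23.5679   1.6688] [ 0.9988  0.0485 -0.0005  0.0043] [ 0.4883  0.3395 -0.8322  1.8406  0.2909  1.0887 -0.3564]
```

View pics/w7a.png

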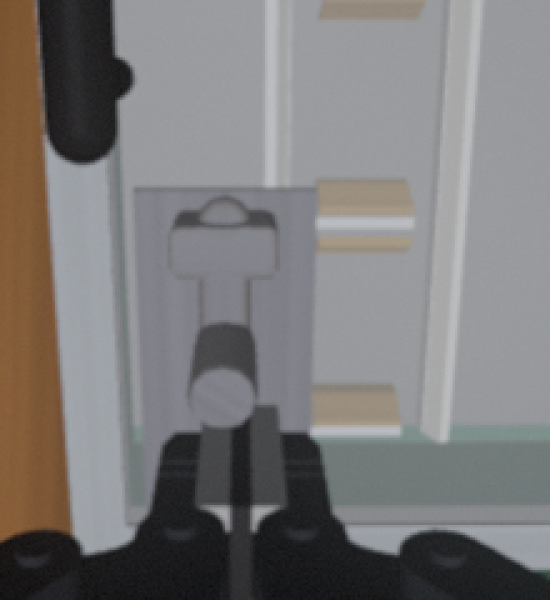

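View pics/s7a.png

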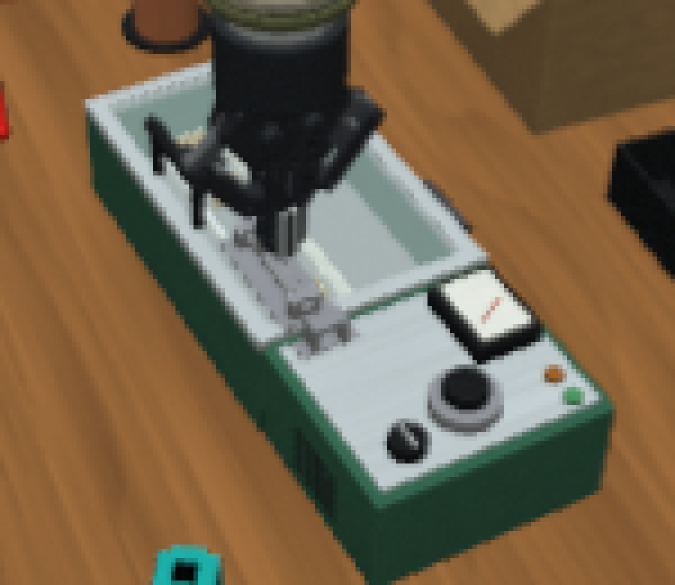

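Run:
```python
from h import *
import pickle
i=pickle.load(open('w7.pkl','rb'))
f=lambda u,v:(180+u/2.5,100+v/2.5)
print(onz(i,*f(222,398),.114))
for n,p,z in [('lidRfront',f(130,525),.08),('guideL top edge near',f(222,275),.097),('plate top edge',f(222,187),.083)]: print(n,onz(i,*p,z))
j=pickle.load(open('w5.pkl','rb'));g=lambda u,v:(100+u/2.5,190+v/2.5)
print('guideL right edge',onz(j,*g(402,90),.097),'guideR left edge',onz(j,*g(615,90),.097))
```

```text
[0.5148 0.09   0.114 ]
lidRfront [0.4978 0.0409 0.08  ]
guideL top edge near [0.513  0.1064 0.097 ]
plate top edge [0.5115 0.1197 0.083 ]
guideL right edge [0.5118 0.1044 0.097 ] guideR left edge [0.5175 0.0461 0.097 ]
```

Emit:
{"name": "play_rows", "arguments": {"rows": [[[0, -12, 0], [0, 0, 0], 0], [[0, 0, 30], [0, 0, 0], 0], [[0, 0, 30], [0, 0, 0], 0], [[-8, 24, 0], [0, 0, 0], 40], [[-8, 25, 0], [0, 0, 0], 40], [[-8, 25, 0], [0, 0, 0], 40], [[-8, 24, 0], [0, 0, 0], 40], [[0, 0, 0], [0, 0, 0], 40], [[0, 0, 0], [0, 0, 0], 40]]}}

```text
clock: 11.05
position: [0.4866, 0.1663, 0.1635]
ee_rot: [0.999, 0.051, 0.0, 0.0]
ft_force: [-0.6, 0.1, -0.4]
grip_width: 0.465
```

Run:
```python
from h import *
im,i=snap('wrist','w8.png'); import pickle; pickle.dump(i,open('w8.pkl','wb'))
o=readout.get_obs();print(o['clock'],o['position'],o['ft_force'],o['ee_rot'],o['joint_pos'])
```

```text
11.1 [0.4867 0.1659 0.1634] [ 0.2866 -0.8688  0.1465] [0.9987 0.0507 0.0001 0.0001] [ 0.4016  0.254  -0.919   1.8015  0.217   1.1919 -0.4815]
```

View pics/w8.png

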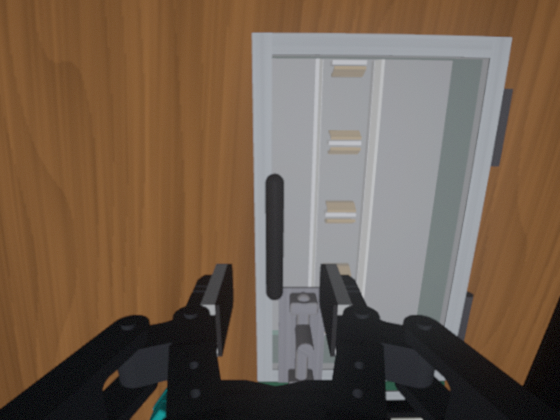

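Emit:
{"name": "play_rows", "arguments": {"rows": [[[0, 0, -30], [0, 0, 0], 40], [[0, 0, -26], [0, 0, 0], 40], [[0, 0, -10], [0, 0, 0], 40], [[0, 0, 0], [0, 0, 0], 6], [[0, 0, 0], [0, 0, 0], 6], [[0, 0, 0], [0, 0, 0], 6], [[0, 0, 0], [0, 0, 0], 6]], "force": 25}}

```text
clock: 11.98
position: [0.4856, 0.1666, 0.098]
ee_rot: [0.999, 0.051, -0.001, 0.0]
ft_force: [-6.6, -1.2, 2.4]
grip_width: 0.116
```

Run:
```python
from h import *
ps=np.radians(5.8)
def tcp(th,ti):
    a=np.radians(163.6-th); b=np.array([152.2*np.cos(a),152.2*np.sin(a)])
    t=np.radians(ti); return b+18.7*np.array([-np.sin(t),-np.cos(t)])
prev=tcp(0,0)
for k in range(1,12):
    p=tcp(5*k,2.5*k); d=p-prev; prev=p
    print(5*k,np.round([d[0]*np.cos(ps),d[0]*np.sin(ps),d[1]],1), np.round(2.5*np.array([-np.sin(ps),np.cos(ps)]),2))
```

```text
5 [ 3.5  0.4 12.6] [-0.25  2.49]
10 [ 4.5  0.5 12.2] [-0.25  2.49]
15 [ 5.6  0.6 11.7] [-0.25  2.49]
20 [ 6.6  0.7 11.1] [-0.25  2.49]
25 [ 7.5  0.8 10.5] [-0.25  2.49]
30 [8.4 0.9 9.8] [-0.25  2.49]
35 [9.2 0.9 9. ] [-0.25  2.49]
40 [9.9 1.  8.1] [-0.25  2.49]
45 [10.6  1.1  7.2] [-0.25  2.49]
50 [11.1  1.1  6.2] [-0.25  2.49]
55 [11.6  1.2  5.1] [-0.25  2.49]
```

Emit:
{"name": "play_rows", "arguments": {"rows": [[[3.5, 0.4, 12.6], [-0.25, 2.5, 0], 6], [[4.5, 0.5, 12.2], [-0.25, 2.5, 0], 6], [[5.6, 0.6, 11.7], [-0.25, 2.5, 0], 6], [[6.6, 0.7, 11.1], [-0.25, 2.5, 0], 6], [[0, 0, 0], [0, 0, 0], 6]]}}

```text
clock: 12.6
position: [0.506, 0.1686, 0.1462]
ee_rot: [0.995, 0.051, -0.089, 0.005]
ft_force: [-8.2, -4.0, 6.9]
grip_width: 0.115
```

Emit:
{"name": "play_rows", "arguments": {"rows": [[[7.5, 0.8, 10.5], [-0.25, 2.5, 0], 6], [[8.4, 0.9, 9.8], [-0.25, 2.5, 0], 6], [[9.2, 0.9, 9.0], [-0.25, 2.5, 0], 6], [[9.9, 1.0, 8.1], [-0.25, 2.5, 0], 6], [[10.6, 1.1, 7.2], [-0.25, 2.5, 0], 6], [[11.1, 1.1, 6.2], [-0.25, 2.5, 0], 6], [[11.6, 1.2, 5.1], [-0.25, 2.5, 0], 6], [[0, 0, 0], [0, 0, 0], 6]]}}

```text
clock: 13.6
position: [0.575, 0.1755, 0.2031]
ee_rot: [0.97, 0.05, -0.239, 0.011]
ft_force: [-3.8, -5.2, 10.7]
grip_width: 0.116
```

Run:
```python
from h import *
im,_=snap('side','s9.png')
cv2.imwrite('pics/s9a.png',cv2.resize(im[80:280,180:400],None,fx=3,fy=3,interpolation=3))
```

```text
(no output)
```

View pics/s9a.png

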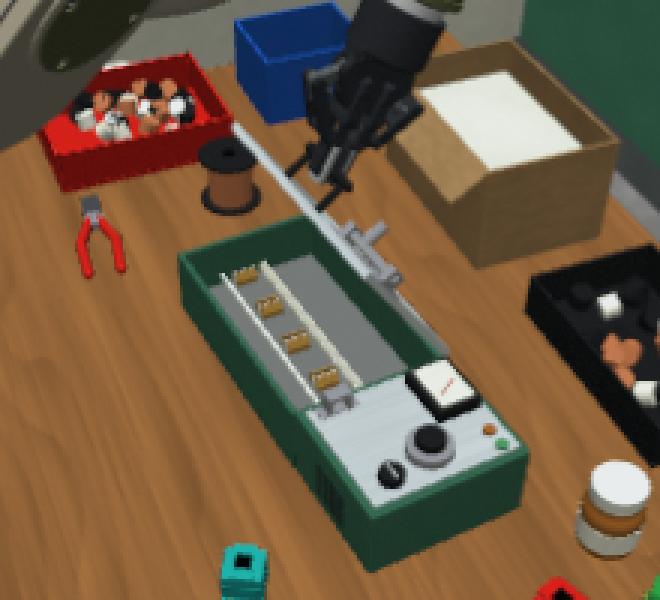

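Emit:
{"name": "play_rows", "arguments": {"rows": [[[0, 0, 0], [0, 0, 0], 30], [[0, 0, 0], [0, 0, 0], 30], [[12, 1, 22], [0, 0, 0], 30], [[12, 1, 22], [0, 0, 0], 20], [[0, 0, 45], [0.9, -9, 0], 0], [[-30, -8, 0], [0.9, -9, 0], 0], [[-33, -9, 0], [0.9, -9, 0], 0], [[-30, -9, 0], [0, -0.5, 0], 0], [[-2, 0, -40], [0, 0, 0], 0], [[0, 0, -40], [0, 0, 0], 0], [[0, 0, -25], [0, 0, 0], 0], [[0, 0, 0], [0, 0, 0], 0]]}}

```text
clock: 15.15
position: [0.507, 0.1529, 0.185]
ee_rot: [0.999, 0.052, -0.01, -0.0]
ft_force: [0.9, -0.4, 0.9]
grip_width: 0.003
```

Emit:
{"name": "play_rows", "arguments": {"rows": [[[15, 1.5, 1], [0, 0, 0], 0], [[15, 1.5, 1], [0, 0, 0], 0], [[12, 1.2, 2], [0, 0, 0], 0], [[12, 1.2, 2], [0, 0, 0], 0], [[12, 1.2, 2], [0, 0, 0], 0], [[12, 1.2, 2], [0, 0, 0], 0], [[0, 0, 0], [0, 0, 0], 0]]}}

```text
clock: 16.02
position: [0.5868, 0.1614, 0.1973]
ee_rot: [0.999, 0.052, -0.008, -0.001]
ft_force: [0.2, 0.0, -0.2]
grip_width: 0.003
```

Run:
```python
from h import *
im,_=snap('side','s10.png')
cv2.imwrite('pics/s10a.png',cv2.resize(im[80:280,180:400],None,fx=3,fy=3,interpolation=3))
```

```text
(no output)
```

View pics/s10a.png

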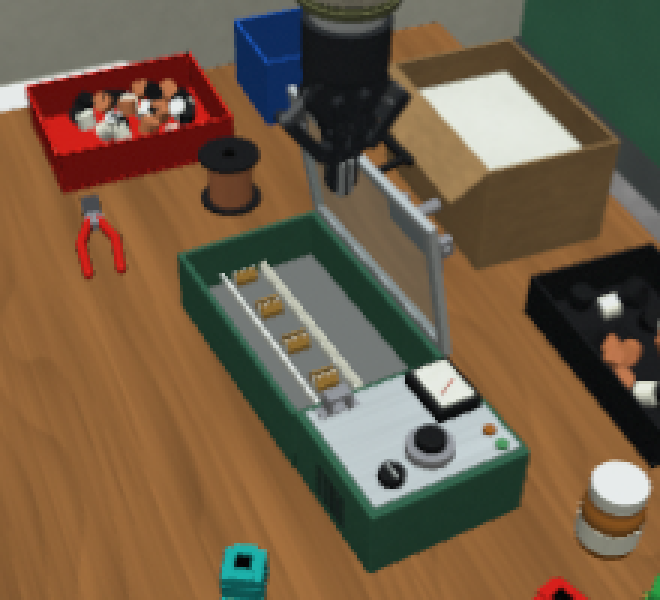

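Emit:
{"name": "play_rows", "arguments": {"rows": [[[12, 1.2, 1], [0, 0, 0], 0], [[12, 1.2, 1], [0, 0, 0], 0], [[12, 1.2, 0], [0, 0, 0], 0], [[12, 1.2, 0], [0, 0, 0], 0], [[0, 0, 0], [0, 0, 0], 0]]}}

```text
clock: 16.7
position: [0.6348, 0.1657, 0.1973]
ee_rot: [0.999, 0.051, -0.009, -0.0]
ft_force: [-0.2, 0.3, -0.9]
grip_width: -0.0
```

Run:
```python
from h import *
im,_=snap('side','s11.png')
cv2.imwrite('pics/s11a.png',cv2.resize(im[80:280,180:400],None,fx=3,fy=3,interpolation=3))
```

```text
(no output)
```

View pics/s11a.png

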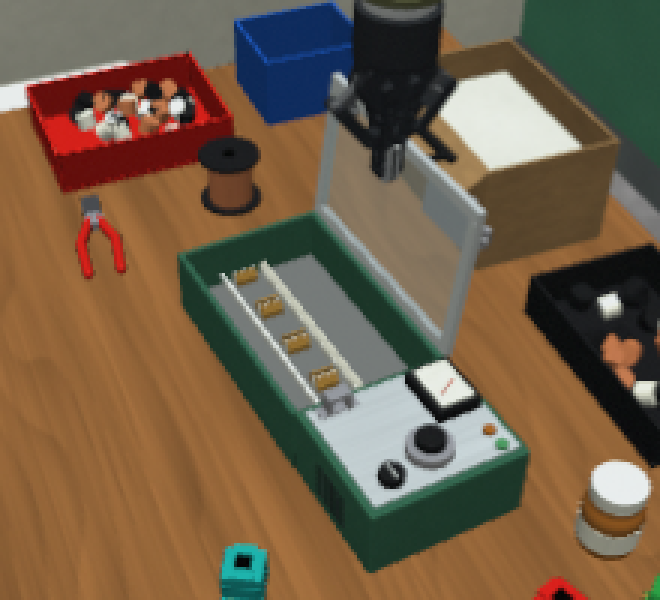

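Emit:
{"name": "play_rows", "arguments": {"rows": [[[10, 1, 0], [0, 0, 0], 0], [[6, 0.6, 0], [0, 0, 0], 0], [[-30, -3, 0], [0, 0, 0], 0], [[-40, -10, 20], [0, 0, 0], 20], [[-30, -15, 20], [0, 0, 0], 60], [[-10, -15, 20], [0, 0, 0], 60], [[-10, -15, 20], [0, 0, 0], 60], [[0, -10, 20], [0, 0, 0], 60], [[0, 0, 0], [0, 0, 0], 60], [[0, 0, 0], [0, 0, 0], 60]]}}

```text
clock: 18.0
position: [0.53, 0.0998, 0.2977]
ee_rot: [0.999, 0.052, -0.009, -0.0]
ft_force: [-0.2, 0.5, -0.1]
grip_width: 0.707
```

Run:
```python
from h import *
im,i=snap('wrist','w12.png'); import pickle; pickle.dump(i,open('w12.pkl','wb'))
o=readout.get_obs();print(o['clock'],o['position'],o['ft_force'],o['ee_rot'],o['joint_pos'])
im,i=snap('top','t12.png')
cv2.imwrite('pics/t12a.png',cv2.resize(im[120:280,150:470],None,fx=2.5,fy=2.5,interpolation=3))
```

```text
18.05 [0.5298 0.0999 0.2974] [ 0.7672  0.6523 -0.5856] [ 0.9986  0.052  -0.0094 -0.0003] [ 0.4944  0.2262 -0.8863  1.5318  0.1686  1.4843 -0.293 ]
```

View pics/w12.png

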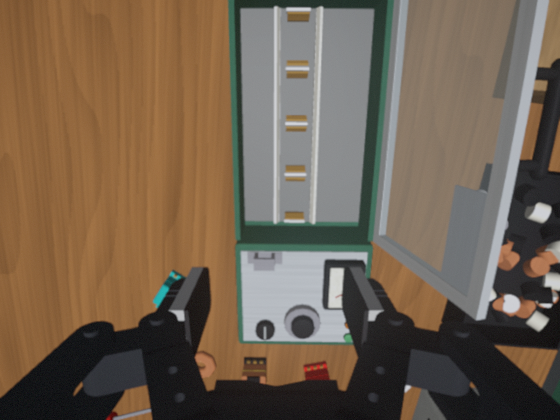

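View pics/t12a.png

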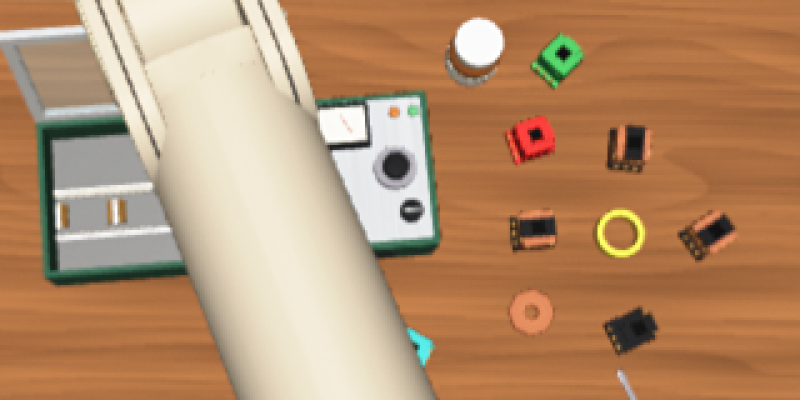

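Run:
```python
from h import *
im=cv2.imread('pics/w12.png')
cv2.imwrite('pics/w12a.png',cv2.resize(im[0:245,220:400],None,fx=2.4,fy=2.4,interpolation=3))
cv2.imwrite('pics/w12b.png',cv2.resize(im[0:130,260:340],None,fx=4.6,fy=4.6,interpolation=3))
```

```text
(no output)
```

View pics/w12a.png

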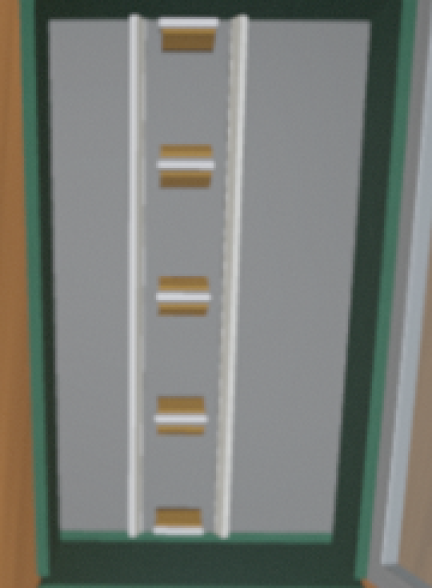

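View pics/w12b.png

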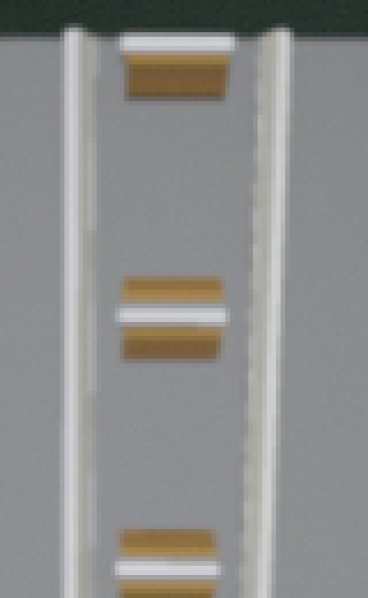

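Run:
```python
from h import *
import pickle
a=pickle.load(open('w12.pkl','rb')); b=pickle.load(open('w3.pkl','rb'))
f=lambda u,v:(220+u/2.4,v/2.4); B3=lambda u,v:(u/2.5,115+v/2.5)
ps=np.radians(5.8);R=np.array([[np.cos(ps),np.sin(ps)],[-np.sin(ps),np.cos(ps)]]);O=np.array([.5597,.0959])
own=lambda P:R@(P[:2]-O)*1000
for n,p,q in [('b01',f(181,419),B3(580,108)),('b12',f(183,297),B3(411,110)),('b23',f(185,164),B3(247,112))]:
    P=tri([ray(a,*p),ray(b,*q)]);print(n,P,own(P))
for n,p,z in [('b01',f(181,419),.034),('b12',f(183,297),.034),('b23',f(185,164),.034),('bL',f(189,21),.034),('bR',f(178,531),.034),('railL@b12',f(135,297),.033),('railR@b12',f(233,297),.033),('railL@b23',f(135,164),.033),('railR@b23',f(238,164),.033),('FLfloor',f(49,21),.018),('BLfloor',f(371,21),.018),('FLrimin',f(35,10),.072),('BRrim',f(362,575),.072)]:
    P=onz(a,*p,z);print(n,P,own(P))
```

```text
b01 [0.5489 0.1029 0.0297] [-10.0392   8.0848]
b12 [0.5428 0.1628 0.0308] [-10.1041  68.2378]
b23 [0.5365 0.2229 0.0291] [-10.2526 128.6803]
b01 [0.5488 0.1038 0.034 ] [-9.9948  9.0017]
b12 [0.5427 0.1629 0.034 ] [-10.1225  68.4057]
b23 [0.5365 0.2224 0.034 ] [-10.291  128.2035]
bL [0.5312 0.2818 0.034 ] [ -9.5879 187.7919]
bR [0.5544 0.0449 0.034 ] [-10.4393 -50.1683]
railL@b12 [0.5197 0.1605 0.033 ] [-33.2552  68.2872]
railR@b12 [0.5667 0.1655 0.033 ] [14.0223 68.4851]
railL@b23 [0.5135 0.2202 0.033 ] [-33.4068 128.2865]
railR@b23 [0.5609 0.2251 0.033 ] [ 14.2604 128.395 ]
FLfloor [0.4671 0.2796 0.018 ] [-73.6003 192.1421]
BLfloor [0.6148 0.2949 0.018 ] [ 74.8848 192.3937]
FLrimin [0.4686 0.2698 0.072 ] [-73.0766 182.2206]
BRrim [0.6424 0.0447 0.072 ] [ 77.0848 -59.2662]
```

Emit:
{"name": "play_rows", "arguments": {"rows": [[[0, -40, 0], [0, -1.1, 0], 60], [[-2, -50, 0], [0, 0, 0], 60], [[-2, -50, -10], [0, 0, 0], 60], [[-2, -50, -20], [0, 0, 0], 60], [[-2, -50, -30], [0, 0, 0], 60], [[-1, -45, -30], [0, 0, 0], 60], [[0, -30, -17], [0, 0, 0], 60], [[0, 0, 0], [0, 0, 0], 60], [[0, 0, 0], [0, 0, 0], 60]]}}

```text
clock: 19.23
position: [0.5213, -0.2142, 0.1911]
ee_rot: [0.999, 0.052, 0.001, -0.0]
ft_force: [0.3, 0.1, 0.2]
grip_width: 0.701
```

Run:
```python
from h import *
im,i=snap('wrist','w13.png'); import pickle; pickle.dump(i,open('w13.pkl','wb'))
o=readout.get_obs();print(o['clock'],o['position'],o['ft_force'],o['ee_rot'])
cv2.imwrite('pics/w13a.png',cv2.resize(im[60:340,180:420],None,fx=2.1,fy=2.1,interpolation=3))
```

```text
19.275 [ 0.5215 -0.214   0.1915] [-0.5348 -0.0842  0.5444] [0.9986 0.0527 0.0009 0.0001]
```

View pics/w13.png

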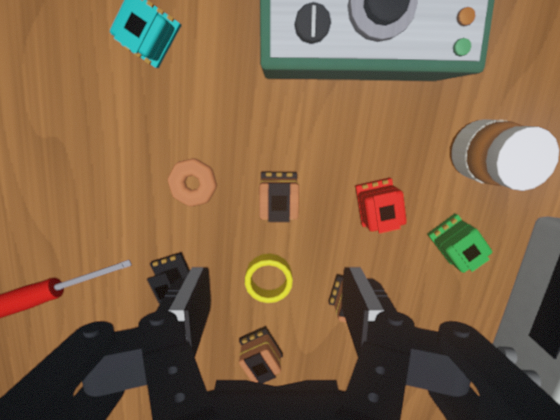

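Run:
```python
from h import *
im=cv2.imread('pics/w13.png')
cv2.imwrite('pics/w13a.png',cv2.resize(im[160:235,245:320],None,fx=7,fy=7,interpolation=3))
cv2.imwrite('pics/w13b.png',cv2.resize(im[260:390,220:380],None,fx=4,fy=4,interpolation=3))
```

```text
(no output)
```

View pics/w13a.png

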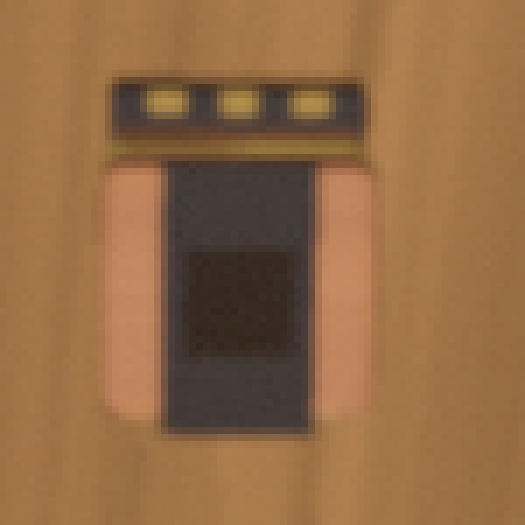

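View pics/w13b.png

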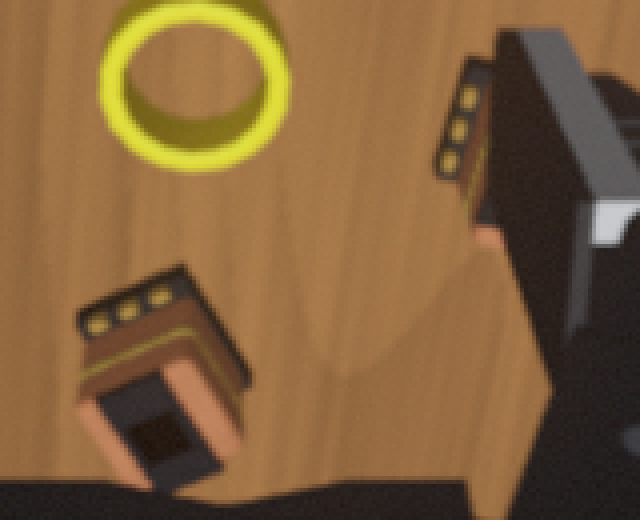

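Run:
```python
from h import *
import pickle
a=pickle.load(open('w13.pkl','rb')); b=pickle.load(open('w1.pkl','rb'))
im=cv2.imread('pics/w1.png')
cv2.imwrite('pics/w1a.png',cv2.resize(im[75:140,165:370],None,fx=3.8,fy=3.8,interpolation=3))
g=lambda u,v:(245+u/7,160+v/7)
print(onz(a,*g(240,302),.04), 'bar ends',onz(a,*g(239,160),.04),onz(a,*g(239,430),.04),'footend',onz(a,*g(238,78),.008),'sides',onz(a,*g(105,300),.04),onz(a,*g(372,300),.04))
print(tri([ray(a,*g(240,302)),ray(b,192,98)]))
```

```text
[ 0.5252 -0.2172  0.04  ] bar ends [ 0.5231 -0.1989  0.04  ] [ 0.5269 -0.2343  0.04  ] footend [ 0.5228 -0.1941  0.008 ] sides [ 0.5081 -0.2187  0.04  ] [ 0.5419 -0.2151  0.04  ]
[ 0.5253 -0.2183  0.0359]
```

View pics/w1a.png

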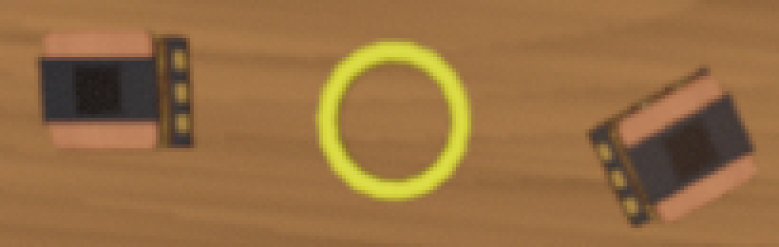

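Emit:
{"name": "play_rows", "arguments": {"rows": [[[4, -2.5, -50], [0, 0, 0], 56], [[0, 0, -50], [0, 0, 0], 56], [[0, 0, -50], [0, 0, 0], 56], [[0, 0, -29], [0, 0, 0], 56], [[0, 0, 0], [0, 0, 0], 30], [[0, 0, 0], [0, 0, 0], 30], [[0, 0, 0], [0, 0, 0], 30], [[0, 0, 0], [0, 0, 0], 30]], "force": 40}}

```text
clock: 20.27
position: [0.5254, -0.2183, 0.0132]
ee_rot: [0.999, 0.052, 0.001, 0.001]
ft_force: [-0.2, 0.4, -1.9]
grip_width: 0.415
```

Emit:
{"name": "play_rows", "arguments": {"rows": [[[0, 0, 40], [0, 0, 0], 30], [[0, 0, 55], [0, 0, 0], 30], [[0, 10, 55], [0, 0, 0], 30], [[1, 50, 0], [0, 0, 0], 30], [[1, 50, 0], [0, 0, 0], 30], [[1, 50, 0], [0, 0, 0], 30], [[1, 50, 0], [0, 0, 0], 30], [[1, 55, 0], [0, 0, 0], 30], [[1, 55, 0], [0, 0, 0], 30], [[1, 55, 0], [0, 0, 0], 30], [[1, 55, 0], [0, 0, 0], 30], [[0, 40, 0], [0, 0, 0], 30]]}}

```text
clock: 21.78
position: [0.5324, 0.2546, 0.1627]
ee_rot: [0.999, 0.052, 0.001, -0.0]
ft_force: [1.2, -0.4, -1.6]
grip_width: 0.411
```

Emit:
{"name": "play_rows", "arguments": {"rows": [[[0, 0, 0], [0, 0, 0], 30], [[0, 0, 0], [0, 0, 0], 30]]}}

```text
clock: 22.02
position: [0.5331, 0.2515, 0.1622]
ee_rot: [0.999, 0.052, 0.001, 0.001]
ft_force: [0.6, -0.3, -1.3]
grip_width: 0.418
```

Run:
```python
from h import *
im,i=snap('wrist','w14.png'); import pickle; pickle.dump(i,open('w14.pkl','wb'))
o=readout.get_obs();print(o['clock'],o['position'],o['ft_force'],o['ee_rot'],o['grip_width'])
```

```text
22.075 [0.5333 0.2508 0.1622] [-0.5792 -0.4131 -1.4623] [0.9987 0.0509 0.0007 0.0007] 0.4157603381446545
```

View pics/w14.png

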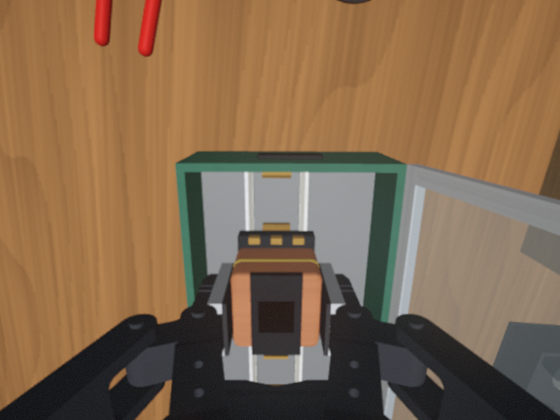

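Run:
```python
from h import *
import pickle
a=pickle.load(open('w14.pkl','rb')); print(onz(a,276,317.5,.189),onz(a,276.5,232,.157))
```

```text
[0.5337 0.2502 0.189 ] [0.5315 0.274  0.157 ]
```

Emit:
{"name": "play_rows", "arguments": {"rows": [[[0, 1.5, -40], [0, 0, 0], 30], [[0, 0, -40], [0, 0, 0], 30], [[0, 0, -25], [0, 0, 0], 30], [[0, 0, -7], [0, 0, 0], 30], [[0, 0, -5], [0, 0, 0], 30], [[0, 0, -4], [0, 0, 0], 30], [[0, 0, 0], [0, 0, 0], 30]]}}

```text
clock: 22.95
position: [0.5332, 0.2535, 0.0416]
ee_rot: [0.999, 0.052, 0.001, 0.0]
ft_force: [-0.2, 0.7, -1.3]
grip_width: 0.414
```

Emit:
{"name": "play_rows", "arguments": {"rows": [[[0, 0, -2], [0, 0, 0], 30], [[0, 0, -2], [0, 0, 0], 30], [[0, 0, 0], [0, 0, 0], 30]]}}

```text
clock: 23.32
position: [0.5332, 0.2537, 0.0374]
ee_rot: [0.999, 0.052, 0.001, 0.0]
ft_force: [-0.2, 0.4, 0.8]
grip_width: 0.416
```

Emit:
{"name": "play_rows", "arguments": {"rows": [[[0, 0, 0], [0, 0, 0], 56], [[0, 0, 0], [0, 0, 0], 56], [[0, 0, 25], [0, 0, 0], 56], [[0, 0, 30], [0, 0, 0], 10], [[0, 0, 0], [0, 0, 0], 0], [[0, 0, 0], [0, 0, 0], 0], [[0, 0, 0], [0, 0, 0], 0]]}}

```text
clock: 24.2
position: [0.5324, 0.2531, 0.0911]
ee_rot: [0.999, 0.052, -0.0, 0.001]
ft_force: [0.3, -0.5, 0.8]
grip_width: -0.002
```

Run:
```python
from h import *
im,i=snap('wrist','w15.png'); import pickle; pickle.dump(i,open('w15.pkl','wb'))
o=readout.get_obs();print(o['clock'],o['position'],o['ft_force'],o['ee_rot'],o['grip_width'])
```

```text
24.25 [0.5325 0.2532 0.0912] [ 0.1494  0.0524 -0.301 ] [ 0.9987  0.0517 -0.0001  0.0005] 0.0019072841039844538
```

View pics/w15.png

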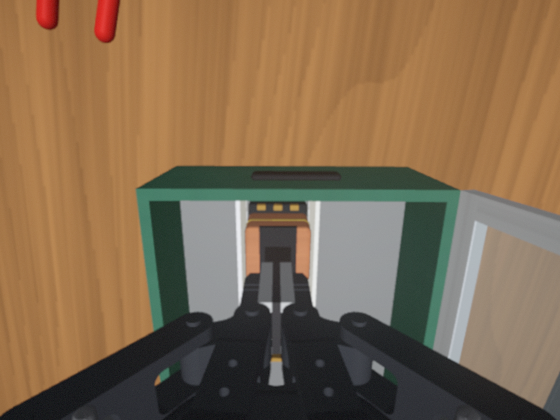

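Coil sits straight in the socket; press it.

Emit:
{"name": "play_rows", "arguments": {"rows": [[[0, 0, -18], [0, 0, 0], 0], [[0, 0, -6], [0, 0, 0], 0], [[0, 0, -4], [0, 0, 0], 0], [[0, 0, -3], [0, 0, 0], 0], [[0, 0, 0], [0, 0, 0], 0]]}}

```text
clock: 24.88
position: [0.5327, 0.2534, 0.0607]
ee_rot: [0.999, 0.052, 0.0, 0.0]
ft_force: [0.2, -0.5, 0.0]
grip_width: 0.001
```

Emit:
{"name": "play_rows", "arguments": {"rows": [[[0, 0, -2], [0, 0, 0], 0], [[0, 0, -2], [0, 0, 0], 0], [[0, 0, -2], [0, 0, 0], 0], [[0, 0, 0], [0, 0, 0], 0]]}}

```text
clock: 25.38
position: [0.5329, 0.2536, 0.0581]
ee_rot: [0.999, 0.052, 0.001, 0.001]
ft_force: [-12.5, -9.0, 34.0]
grip_width: 0.0
```

Emit:
{"name": "play_rows", "arguments": {"rows": [[[0, 0, 30], [0, 0, 0], 0], [[0, 0, 55], [0, 0, 0], 0], [[0, 0, 55], [0, 0, 0], 0], [[0, -40, 45], [0, 0, 0], 60], [[-2, -55, 10], [0, 0, -10], 60], [[-2, -55, 0], [0, 0, -10], 60], [[-2, -55, 0], [0, 0, -10], 60], [[-2, -55, 0], [0, 0, -10], 60], [[-2, -55, 0], [0, 0, -10], 60], [[-2, -55, 0], [0, 0, -10], 60], [[-2, -55, 0], [0, 0, -10], 60], [[-2, -55, 0], [0, 0, -10], 60]]}}

```text
clock: 26.88
position: [0.5166, -0.2283, 0.2502]
ee_rot: [0.796, -0.605, 0.0, 0.001]
ft_force: [1.0, 0.3, 0.5]
grip_width: 0.706
```

Emit:
{"name": "play_rows", "arguments": {"rows": [[[0, -55, 0], [0, 0, -10], 60], [[0, -40, 0], [0, 0, 0], 60], [[0, 0, 0], [0, 0, 0], 60], [[0, 0, 0], [0, 0, 0], 60]]}}

```text
clock: 27.38
position: [0.5172, -0.3206, 0.2499]
ee_rot: [0.743, -0.669, -0.0, 0.0]
ft_force: [-1.2, -0.2, 0.2]
grip_width: 0.705
```

Run:
```python
from h import *
im,i=snap('wrist','w16.png'); import pickle; pickle.dump(i,open('w16.pkl','wb'))
o=readout.get_obs();print(o['clock'],o['position'],o['ft_force'],o['ee_rot'],o['grip_width'])
```

```text
27.425 [ 0.5173 -0.3201  0.2501] [ 0.9942 -0.0547  0.3555] [ 0.7433 -0.669   0.0001  0.0003] 0.7022643941400277
```

View pics/w16.png

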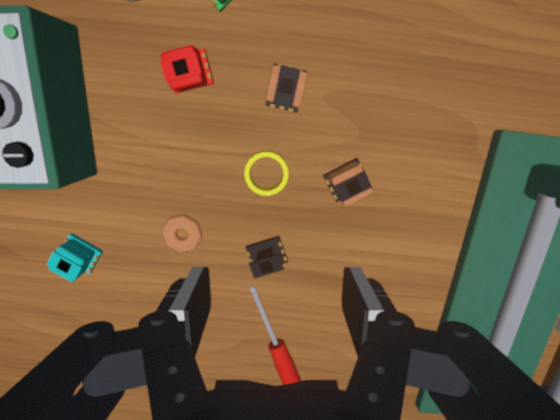

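Run:
```python
from h import *
im=cv2.imread('pics/w16.png')
A=cv2.resize(im[55:125,255:325],None,fx=5.5,fy=5.5,interpolation=3);C=cv2.resize(im[145:215,315:385],None,fx=5.5,fy=5.5,interpolation=3)
cv2.imwrite('pics/w16a.png',np.hstack([A,C]))
```

```text
(no output)
```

View pics/w16a.png

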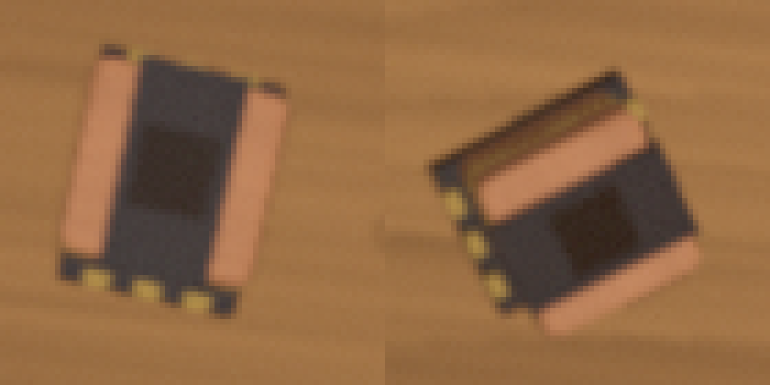

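Run:
```python
from h import *
import pickle
a=pickle.load(open('w16.pkl','rb')); b=pickle.load(open('w1.pkl','rb'))
fa=lambda p:(255+p[0]/5.5,55+p[1]/5.5); fc=lambda p:(315+(p[0]-385)/5.5,145+p[1]/5.5)
def go(f,h,segs,hb):
    print('hole',onz(a,*f(h),.04),'tri',tri([ray(a,*f(h)),ray(b,*hb)]))
    for p,q in segs:
        P=onz(a,*f(p),.04);Q=onz(a,*f(q),.04);d=Q-P; print(P,Q,np.degrees(np.arctan2(d[1],d[0])),np.linalg.norm(d))
go(fa,(175,172),[((137,60),(103,250)),((245,85),(210,272)),((100,60),(65,250)),((287,95),(248,285))],(287,20))
go(fc,(595,230),[((487,225),(650,145)),((535,308),(692,238)),((475,185),(635,110)),((550,333),(700,255))],(165+690/3.8,75+150/3.8))
# coil A from earlier: centre from outline corners
o=readout.get_obs(); 
from scipy.spatial.transform import Rotation as Rr
x=Rr.from_quat(o['ee_rot']).apply([1,0,0]);print('toolx',np.degrees(np.arctan2(x[1],x[0])))
```

```text
hole [ 0.6159 -0.3204  0.04  ] tri [ 0.6156 -0.3208  0.0459]
[ 0.6336 -0.3118  0.04  ] [ 0.6014 -0.3091  0.04  ] 175.27502161798733 0.03230063620294305
[ 0.6315 -0.331   0.04  ] [ 0.5997 -0.3286  0.04  ] 175.6797925657305 0.03195273064094689
[ 0.6329 -0.3053  0.04  ] [ 0.6007 -0.3023  0.04  ] 174.66980267720515 0.03236380314806562
[ 0.6307 -0.3385  0.04  ] [ 0.5982 -0.3357  0.04  ] 174.95888110034383 0.032646664125896764
hole [ 0.5237 -0.4017  0.04  ] tri [ 0.5234 -0.4019  0.0387]
[ 0.5225 -0.3808  0.04  ] [ 0.5411 -0.4093  0.04  ] -56.84018579478643 0.03407133439839356
[ 0.5071 -0.3926  0.04  ] [ 0.5241 -0.4206  0.04  ] -58.7274723550391 0.032748925574913455
[ 0.53   -0.3773  0.04  ] [ 0.5474 -0.4053  0.04  ] -58.06587426594326 0.03297287415181547
[ 0.5024 -0.3964  0.04  ] [ 0.521  -0.4228  0.04  ] -54.93630419790178 0.032276014940881274
toolx -83.97754357641338
```

Emit:
{"name": "play_rows", "arguments": {"rows": [[[49, 0, 0], [0, 0, -5.4], 56], [[50, 0, 0], [0, 0, -5.4], 56], [[0, 0, -50], [0, 0, 0], 56], [[0, 0, -60], [0, 0, 0], 56], [[0, 0, -60], [0, 0, 0], 56], [[0, 0, -48], [0, 0, 0], 56], [[0, 0, -20], [0, 0, 0], 56], [[0, 0, 0], [0, 0, 0], 56], [[0, 0, 0], [0, 0, 0], 30], [[0, 0, 0], [0, 0, 0], 30], [[0, 0, 0], [0, 0, 0], 30], [[0, 0, 0], [0, 0, 0], 30]], "force": 40}}

```text
clock: 28.92
position: [0.6176, -0.3221, 0.0151]
ee_rot: [-0.676, 0.737, -0.002, 0.0]
ft_force: [-0.0, 0.9, 7.1]
grip_width: 0.412
```

Emit:
{"name": "play_rows", "arguments": {"rows": [[[0, 0, 40], [0, 0, 0], 30], [[0, 0, 60], [0, 0, 0], 30], [[-7, 20, 60], [0, 0, 0], 30], [[-7, 45, 0], [0, 0, 10.5], 30], [[-7, 50, 0], [0, 0, 10.5], 30], [[-7, 50, 0], [0, 0, 10.5], 30], [[-7, 50, 0], [0, 0, 10.5], 30], [[-7, 50, 0], [0, 0, 10.5], 30], [[-7, 50, 0], [0, 0, 10.5], 30], [[-7, 50, 0], [0, 0, 10.5], 30], [[-7, 50, 0], [0, 0, 10.5], 30], [[-7, 50, 0], [0, 0, 10.5], 30]]}}

```text
clock: 30.42
position: [0.546, 0.1445, 0.1723]
ee_rot: [1.0, -0.001, 0.002, 0.001]
ft_force: [1.1, -0.6, -0.1]
grip_width: 0.414
```

Emit:
{"name": "play_rows", "arguments": {"rows": [[[-7, 49, 0], [0, 0, 6], 30], [[0, 0, 0], [0, 0, 0], 30], [[0, 0, 0], [0, 0, 0], 30]]}}

```text
clock: 30.8
position: [0.5394, 0.1916, 0.1716]
ee_rot: [0.999, 0.049, 0.001, 0.001]
ft_force: [0.1, -0.7, -0.7]
grip_width: 0.414
```

Run:
```python
from h import *
im,i=snap('wrist','w17.png'); import pickle; pickle.dump(i,open('w17.pkl','wb'))
o=readout.get_obs();print(o['clock'],o['position'],o['ft_force'],o['ee_rot'],o['grip_width'])
```

```text
30.85 [0.5396 0.1908 0.1715] [ 0.1759 -0.9679 -0.3129] [0.9989 0.0479 0.001  0.0007] 0.4141787738499002
```

View pics/w17.png

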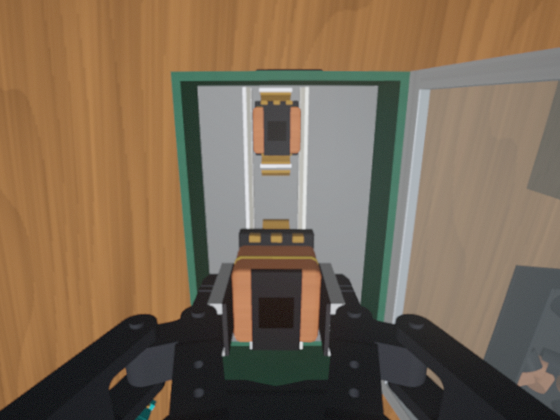

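Run:
```python
from h import *
import pickle
a=pickle.load(open('w17.pkl','rb')); print(onz(a,276,313,.1975),onz(a,276.5,230,.166))
b=pickle.load(open('w14.pkl','rb'));
print('S3 coil top',onz(a,277,131,.058))
```

```text
[0.5399 0.1917 0.1975] [0.5379 0.215  0.166 ]
S3 coil top [0.5349 0.2528 0.058 ]
```

Emit:
{"name": "play_rows", "arguments": {"rows": [[[0, 0.7, -45], [0, 0, 0.3], 30], [[0, 0, -45], [0, 0, 0], 30], [[0, 0, -25], [0, 0, 0], 30], [[0, 0, -8], [0, 0, 0], 30], [[0, 0, -5], [0, 0, 0], 30], [[0, 0, -3], [0, 0, 0], 30], [[0, 0, -2], [0, 0, 0], 30], [[0, 0, 0], [0, 0, 0], 30]]}}

```text
clock: 31.85
position: [0.5389, 0.1939, 0.0408]
ee_rot: [0.999, 0.051, 0.001, -0.0]
ft_force: [-11.7, 1.4, 20.1]
grip_width: 0.416
```

Emit:
{"name": "play_rows", "arguments": {"rows": [[[0, 0, 2], [0, 0, 0], 30], [[0, 0, 0], [0, 0, 0], 56], [[0, 0, 0], [0, 0, 0], 56], [[0, 0, 25], [0, 0, 0], 56], [[0, 0, 30], [0, 0, 0], 10], [[0, 0, 0], [0, 0, 0], 0], [[0, 0, 0], [0, 0, 0], 0]]}}

```text
clock: 32.72
position: [0.539, 0.1922, 0.0945]
ee_rot: [0.999, 0.051, 0.0, 0.001]
ft_force: [-0.2, -1.1, -1.0]
grip_width: 0.019
```

Run:
```python
from h import *
im,i=snap('wrist','w18.png'); import pickle; pickle.dump(i,open('w18.pkl','wb'))
o=readout.get_obs();print(o['clock'],o['position'],o['ft_force'],o['ee_rot'],o['grip_width'])
cv2.imwrite('pics/w18a.png',cv2.resize(im[60:330,180:380],None,fx=2.2,fy=2.2,interpolation=3))
```

```text
32.775 [0.5388 0.1922 0.0942] [ 0.2632 -0.1777  0.3018] [0.9987 0.0514 0.     0.0005] 0.005545818791534921
```

View pics/w18a.png

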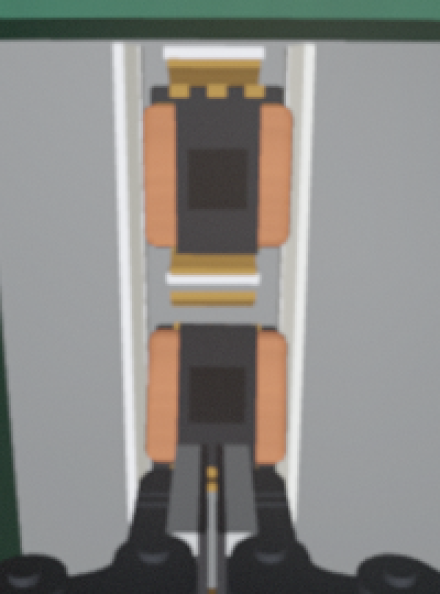

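Emit:
{"name": "play_rows", "arguments": {"rows": [[[0, 0, -20], [0, 0, 0], 0], [[0, 0, -5], [0, 0, 0], 0], [[0, 0, -3], [0, 0, 0], 0], [[0, 0, -3], [0, 0, 0], 0], [[0, 0, 0], [0, 0, 0], 0]]}}

```text
clock: 33.4
position: [0.5415, 0.1936, 0.0677]
ee_rot: [0.999, 0.051, 0.003, 0.0]
ft_force: [-7.1, -6.4, 43.0]
grip_width: 0.001
```

Emit:
{"name": "play_rows", "arguments": {"rows": [[[0, 0, 4], [0, 0, 0], 0], [[0, 0, 30], [0, 0, 0], 0], [[0, -40, 30], [0, 0, 0], 0], [[0, -30, 20], [0, 0, 0], 0], [[0, 0, 0], [0, 0, 0], 0], [[0, 0, 0], [0, 0, 0], 0]]}}

```text
clock: 34.15
position: [0.5384, 0.1232, 0.1469]
ee_rot: [0.999, 0.052, -0.0, 0.0]
ft_force: [-0.1, 0.2, -0.4]
grip_width: 0.001
```

Run:
```python
from h import *
im,i=snap('wrist','w19.png'); import pickle; pickle.dump(i,open('w19.pkl','wb'))
o=readout.get_obs();print(o['clock'],o['position'],o['ft_force'],o['ee_rot'],o['grip_width'])
cv2.imwrite('pics/w19a.png',cv2.resize(im[30:270,180:380],None,fx=2.5,fy=2.5,interpolation=3))
```

```text
34.2 [0.5383 0.1237 0.1468] [ 0.4236  0.143  -0.9484] [ 0.9986  0.0522 -0.0004  0.    ] -0.0036343448112221522
```

View pics/w19a.png

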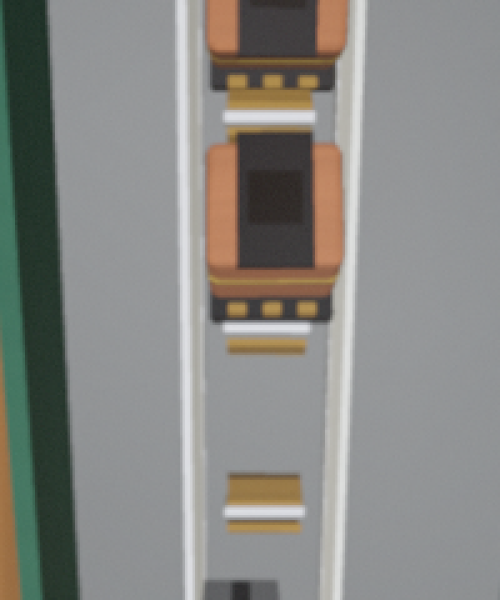

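Run:
```python
from h import *
import pickle
a=pickle.load(open('w19.pkl','rb'));f=lambda u,v:(180+u/2.5,30+v/2.5)
for z in(.028,.025,.02): print(z,'hole',onz(a,*f(276,196),z+.04),'foot -y edge',onz(a,*f(271,322),z),'footL/R',onz(a,*f(211,310),z+.004),onz(a,*f(332,310),z+.004))
print('bar12',onz(a,*f(266,327),.034),'bar01',onz(a,*f(264,512),.034),'bar23',onz(a,*f(269,117),.034))
print('S3 foot edge',onz(a,*f(272,88),.018),'L/R',onz(a,*f(209,78),.022),onz(a,*f(336,78),.022))
for v in (322,510,117):
  pass
print('rails@322',onz(a,*f(190,322),.033),onz(a,*f(350,322),.033))
```

```text
0.028 hole [0.5398 0.2011 0.068 ] foot -y edge [0.5441 0.1645 0.028 ] footL/R [0.5256 0.1667 0.032 ] [0.5617 0.1705 0.032 ]
0.025 hole [0.5399 0.2011 0.065 ] foot -y edge [0.5442 0.1641 0.025 ] footL/R [0.5255 0.1664 0.029 ] [0.562  0.1702 0.029 ]
0.02 hole [0.5401 0.2011 0.06  ] foot -y edge [0.5445 0.1634 0.02  ] footL/R [0.5254 0.1657 0.024 ] [0.5626 0.1696 0.024 ]
bar12 [0.5425 0.1637 0.034 ] bar01 [0.5484 0.1049 0.034 ] bar23 [0.5367 0.2223 0.034 ]
S3 foot edge [0.537  0.2319 0.018 ] L/R [0.5185 0.2322 0.022 ] [0.5551 0.236  0.022 ]
rails@322 [0.5197 0.1627 0.033 ] [0.5674 0.1677 0.033 ]
```

Run:
```python
from h import *
import pickle
a=pickle.load(open('w18.pkl','rb'));f=lambda u,v:(180+u/2.2,60+v/2.2)
print('S2 hole',onz(a,*f(217,393),.066),'foot+y edge',onz(a,*f(217,324),.028),'bar+y top edge',onz(a,*f(217,326),.066),'S3 hole',onz(a,*f(217,178),.058),'S3 foot +y',onz(a,*f(215,88),.02),'bar23',onz(a,*f(212,279),.034))
im,_=snap('side','s19.png')
cv2.imwrite('pics/s19a.png',cv2.resize(im[140:240,230:330],None,fx=6,fy=6,interpolation=3))
```

```text
S2 hole [0.5399 0.2026 0.066 ] foot+y edge [0.5395 0.2092 0.028 ] bar+y top edge [0.5381 0.2195 0.066 ] S3 hole [0.5346 0.2531 0.058 ] S3 foot +y [0.5322 0.2741 0.02  ] bar23 [0.5365 0.2237 0.034 ]
```

View pics/s19a.png

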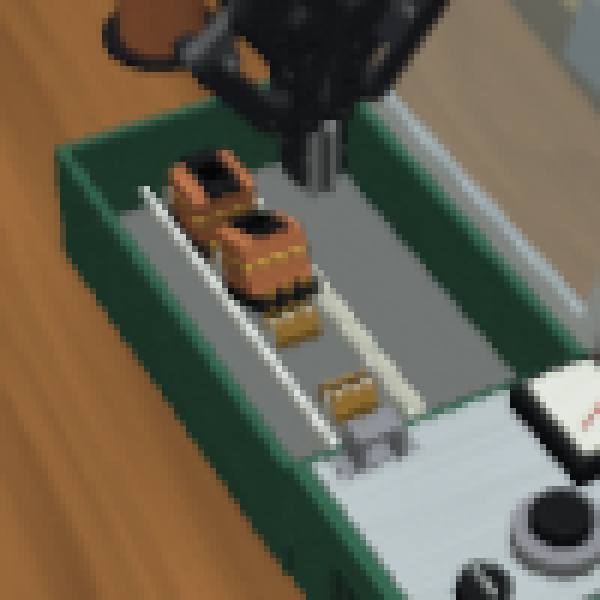

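Emit:
{"name": "play_rows", "arguments": {"rows": [[[1, 36, 0], [0, 0, 0], 56], [[0.5, 36, 0], [0, 0, 0], 56], [[0, 0, -40], [0, 0, 0], 56], [[0, 0, -45], [0, 0, 0], 56], [[0, 0, -16], [0, 0, 0], 56], [[0, 0, 0], [0, 0, 0], 30], [[0, 0, 0], [0, 0, 0], 30], [[0, 0, 0], [0, 0, 0], 30], [[0, 0, 25], [0, 0, 0], 30], [[0, 0, 40], [0, 0, 0], 30], [[0, 0, 40], [0, 0, 0], 30], [[0, 0, 0], [0, 0, 0], 30]]}}

```text
clock: 35.75
position: [0.5426, 0.1957, 0.1562]
ee_rot: [0.999, 0.051, 0.004, -0.0]
ft_force: [0.8, 0.2, -1.7]
grip_width: 0.414
```

Run:
```python
from h import *
im,i=snap('wrist','w20.png'); import pickle; pickle.dump(i,open('w20.pkl','wb'))
o=readout.get_obs();print(o['clock'],o['position'],o['ft_force'],o['ee_rot'],o['grip_width'])
im,_=snap('side','s20.png')
cv2.imwrite('pics/s20a.png',cv2.resize(im[100:240,200:340],None,fx=4.2,fy=4.2,interpolation=3))
```

```text
35.8 [0.5417 0.195  0.1541] [ 0.3306 -0.7045 -1.1093] [0.9987 0.0514 0.0026 0.0002] 0.4106730285394528
```

View pics/w20.png

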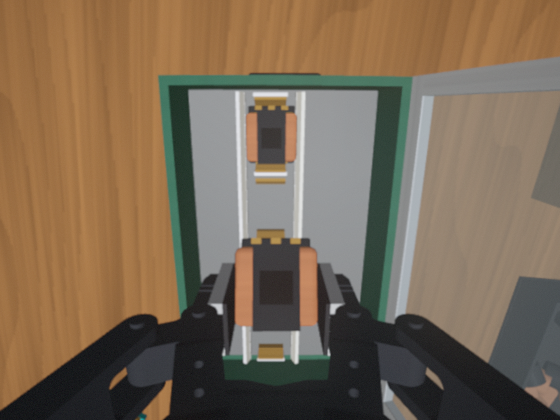

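View pics/s20a.png

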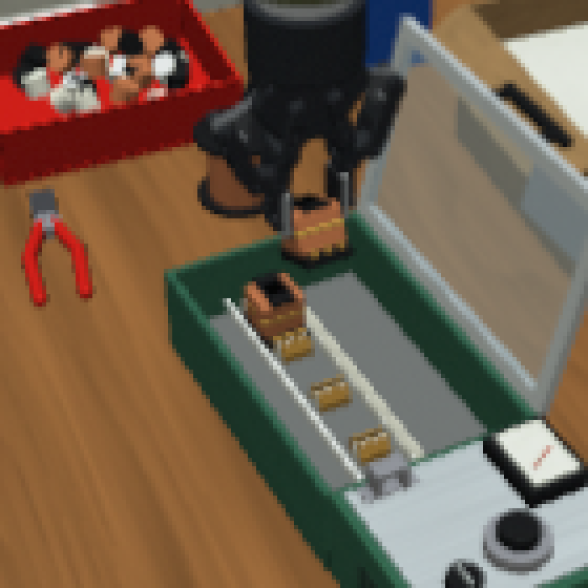

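Run:
```python
from h import *
im=cv2.imread('pics/w20.png'); cv2.imwrite('pics/w20a.png',cv2.resize(im[215:345,210:345],None,fx=4.5,fy=4.5,interpolation=3))
```

```text
(no output)
```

View pics/w20a.png

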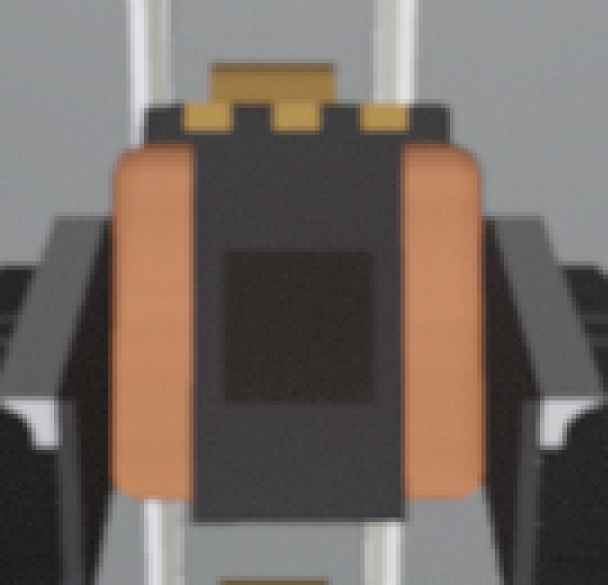

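```bash
cat > tilt.py <<'E'
from h import *
from scipy.optimize import least_squares
def fit(a,tcp,obs,yaw=5.8):
    ps=np.radians(yaw); ey=np.array([-np.sin(ps),np.cos(ps),0]); ez=np.array([0,0,1])
    def pt(q,s,h):
        t=q[2]; return np.array([tcp[0],tcp[1],0])+ey*(q[0]+s*np.cos(t)+h*np.sin(t))+ez*(q[1]+h*np.cos(t)-s*np.sin(t))
    r=least_squares(lambda q:[proj(a,pt(q,s,h))[1]-v for s,h,v in obs],[0,tcp[2]-.014,0])
    return r.x,r.fun,np.array(tcp[:2])+ey[:2]*r.x[0]
E
python3 - <<'E'
from tilt import *
import pickle
a=pickle.load(open('w20.pkl','rb'))
c=lambda v:215+v/4.5
obs=[(.022,.008,c(103)),(0,.04,c(327)),(-.018,.04,c(521))]
q,f,p=fit(a,[.5417,.195,.1541],obs);print(q[:2],np.degrees(q[2]),f,p)
a=pickle.load(open('w17.pkl','rb'))
E
```

```text
[-0.0107  0.1322] 22.576343889260787 [-0.  0. -0.] [0.5428 0.1844]
```

Emit:
{"name": "play_rows", "arguments": {"rows": [[[0, 0, 0], [7.5, 0.75, 0], 30], [[0, 0, 0], [7.5, 0.75, 0], 30], [[0, 0, 0], [7.5, 0.75, 0], 30], [[0, 0, 0], [0, 0, 0], 30], [[0, 0, 0], [0, 0, 0], 30]]}}

```text
clock: 36.48
position: [0.5399, 0.1956, 0.1519]
ee_rot: [0.98, 0.051, -0.009, -0.195]
ft_force: [-0.2, 0.8, -1.5]
grip_width: 0.411
```

Run:
```python
from h import *
im,i=snap('wrist','w21.png'); import pickle; pickle.dump(i,open('w21.pkl','wb'))
o=readout.get_obs();print(o['clock'],o['position'],o['ft_force'],o['ee_rot'],o['grip_width'])
im,_=snap('side','s21.png')
cv2.imwrite('pics/s21a.png',cv2.resize(im[100:240,200:340],None,fx=4.2,fy=4.2,interpolation=3))
```

```text
36.525 [0.5399 0.1963 0.1522] [ 0.0607  0.5049 -1.6704] [ 0.9795  0.0518 -0.0091 -0.1947] 0.4134513736991656
```

View pics/s21a.png

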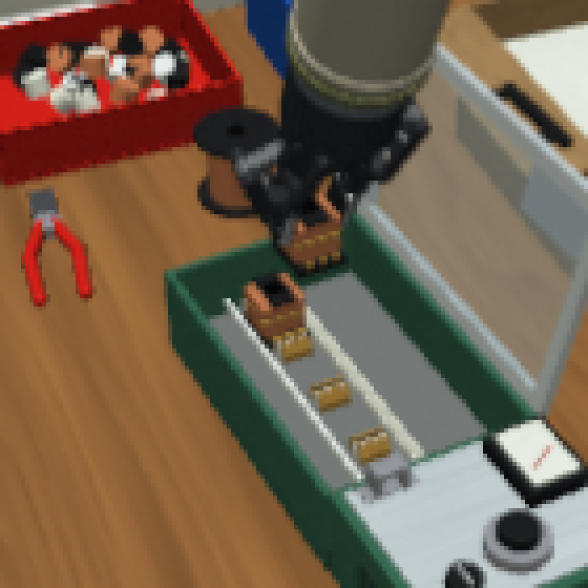

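View pics/w21.png

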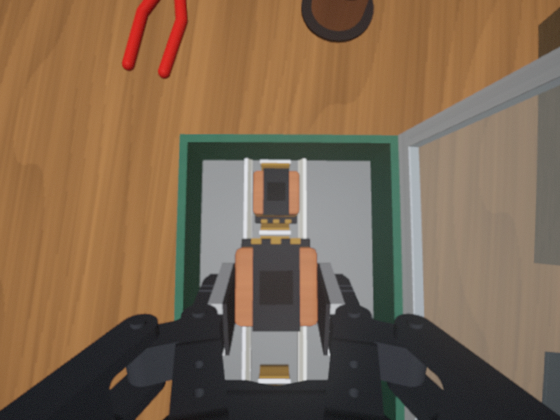

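Emit:
{"name": "play_rows", "arguments": {"rows": [[[0, -1.5, -40], [0, 0, 0], 30], [[0, 0, -40], [0, 0, 0], 30], [[0, 0, -14], [0, 0, 0], 30], [[0, 0, -4], [0, 0, 0], 30], [[0, 0, 0], [0, 0, 0], 30]]}}

```text
clock: 37.2
position: [0.5412, 0.1939, 0.0552]
ee_rot: [0.979, 0.051, -0.008, -0.196]
ft_force: [0.3, 1.0, 0.4]
grip_width: 0.414
```

Run:
```python
from h import *
o=readout.get_obs();print(o['clock'],o['position'],o['ft_force'],o['ee_rot'],o['grip_width'])
im,_=snap('side','s22.png')
cv2.imwrite('pics/s22a.png',cv2.resize(im[120:240,220:340],None,fx=4.9,fy=4.9,interpolation=3))
im,_=snap('wrist','w22.png')
```

```text
37.2 [0.5412 0.1939 0.0552] [0.3309 0.9979 0.4319] [ 0.9793  0.051  -0.0082 -0.1956] 0.41442985195996224
```

View pics/s22a.png

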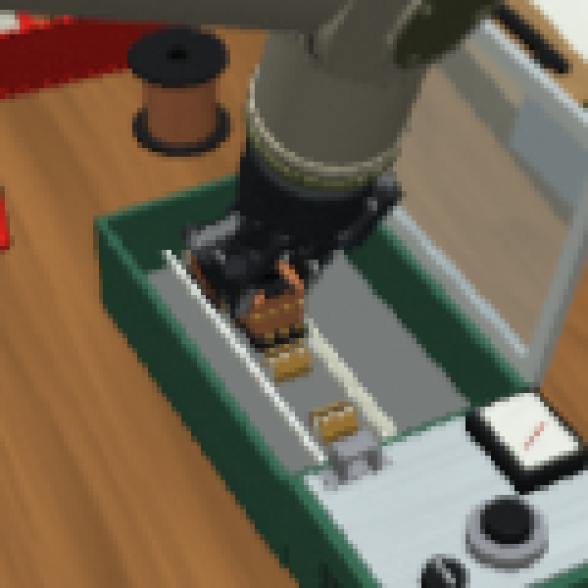

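View pics/w22.png

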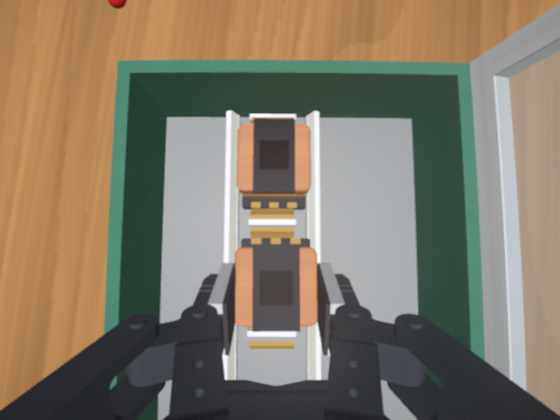

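Emit:
{"name": "play_rows", "arguments": {"rows": [[[0, 0, -2], [0, 0, 0], 30], [[0, 0, 0], [0, 0, 0], 30]]}}

```text
clock: 37.55
position: [0.5409, 0.1935, 0.0525]
ee_rot: [0.979, 0.051, -0.008, -0.196]
ft_force: [0.0, 1.7, 0.0]
grip_width: 0.412
```

Emit:
{"name": "play_rows", "arguments": {"rows": [[[0, 0, -2], [0, 0, 0], 30], [[0, 0, -2], [0, 0, 0], 30], [[0, 0, 0], [0, 0, 0], 30]]}}

```text
clock: 37.92
position: [0.5406, 0.1935, 0.048]
ee_rot: [0.979, 0.051, -0.009, -0.196]
ft_force: [0.2, 1.8, 0.6]
grip_width: 0.411
```

Emit:
{"name": "play_rows", "arguments": {"rows": [[[0, 0, 0], [0, 0, 0], 56], [[0, 0, 0], [0, 0, 0], 56], [[0, -10, 25], [0, 0, 0], 56], [[0, -12, 30], [0, 0, 0], 56], [[0, 0, 10], [-7.5, -0.75, 0], 20], [[0, 0, 0], [-7.5, -0.75, 0], 0], [[0, 0, 0], [-7.5, -0.75, 0], 0], [[0, 0, 0], [0, 0, 0], 0], [[0, 0, 0], [0, 0, 0], 0]]}}

```text
clock: 39.05
position: [0.5406, 0.1704, 0.1125]
ee_rot: [0.999, 0.051, -0.0, -0.001]
ft_force: [0.8, -0.6, -0.3]
grip_width: 0.0
```

Run:
```python
from h import *
im,i=snap('wrist','w23.png'); import pickle; pickle.dump(i,open('w23.pkl','wb'))
o=readout.get_obs();print(o['clock'],o['position'],o['ft_force'],o['ee_rot'],o['grip_width'])
cv2.imwrite('pics/w23a.png',cv2.resize(im[50:290,180:380],None,fx=2.5,fy=2.5,interpolation=3))
```

```text
39.1 [0.5408 0.1696 0.1124] [ 0.2598 -0.8942  0.3007] [ 0.9987  0.0504 -0.0001 -0.0005] -0.0014658478731552765
```

View pics/w23a.png

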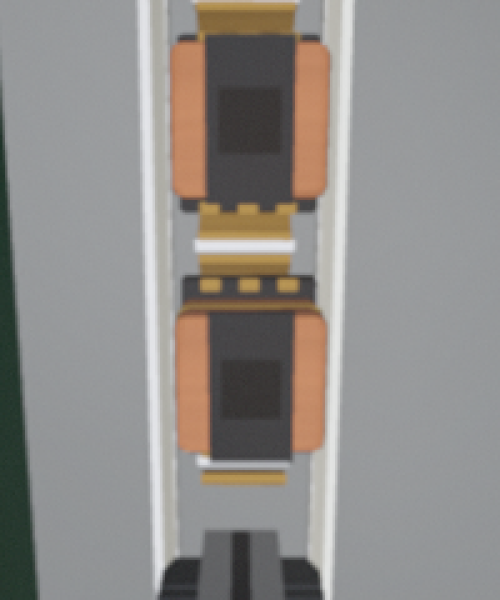

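Run:
```python
from tilt import *
import pickle
a=pickle.load(open('w23.pkl','rb'))
c=lambda v:50+v/2.5
for n,obs in [('S2',[(.022,.008,c(277)),(0,.04,c(388)),(-.018,.04,c(461))]),('S3',[(.022,.008,c(36)),(0,.04,c(120)),(-.022,.008,c(212))])]:
    q,f,p=fit(a,[.5397,.193,.038],obs);print(n,q[:2],np.degrees(q[2]),f,p)
```

```text
S2 [-0.0004  0.0233] 1.3453262323437296 [0. 0. 0.] [0.5397 0.1926]
S3 [0.0598 0.013 ] 0.8059904173058785 [ 0. -0.  0.] [0.5337 0.2525]
```

Emit:
{"name": "play_rows", "arguments": {"rows": [[[-1, 23, 0], [0, 0, 0], 0], [[0, 0, 0], [0, 0, 0], 0], [[0, 0, -25], [0, 0, 0], 0], [[0, 0, -14], [0, 0, 0], 0], [[0, 0, 0], [0, 0, 0], 0]]}}

```text
clock: 39.72
position: [0.5391, 0.193, 0.073]
ee_rot: [0.999, 0.051, -0.001, 0.0]
ft_force: [0.3, -1.0, -0.7]
grip_width: 0.001
```

Emit:
{"name": "play_rows", "arguments": {"rows": [[[0, 0, -2], [0, 0, 0], 0], [[0, 0, -2], [0, 0, 0], 0], [[0, 0, -2], [0, 0, 0], 0], [[0, 0, 0], [0, 0, 0], 0]]}}

```text
clock: 40.22
position: [0.5395, 0.1944, 0.068]
ee_rot: [0.999, 0.052, 0.001, 0.0]
ft_force: [-0.4, -1.4, -0.3]
grip_width: -0.001
```

Emit:
{"name": "play_rows", "arguments": {"rows": [[[0, 0, -2], [0, 0, 0], 0], [[0, 0, -2], [0, 0, 0], 0], [[0, 0, 0], [0, 0, 0], 0]]}}

```text
clock: 40.6
position: [0.5395, 0.1948, 0.0642]
ee_rot: [0.999, 0.052, 0.001, -0.0]
ft_force: [-0.3, 0.6, 1.2]
grip_width: 0.003
```

Emit:
{"name": "play_rows", "arguments": {"rows": [[[0, 0, -2], [0, 0, 0], 0], [[0, 0, -2], [0, 0, 0], 0], [[0, 0, 0], [0, 0, 0], 0]]}}

```text
clock: 40.98
position: [0.5402, 0.1962, 0.0617]
ee_rot: [0.999, 0.052, 0.002, -0.001]
ft_force: [-3.0, 3.1, 13.4]
grip_width: 0.003
```

Emit:
{"name": "play_rows", "arguments": {"rows": [[[0, -1.5, -1.5], [0, 0, 0], 0], [[0, 0, -1.5], [0, 0, 0], 0], [[0, 0, 0], [0, 0, 0], 0]]}}

```text
clock: 41.35
position: [0.5397, 0.1928, 0.0581]
ee_rot: [0.999, 0.052, 0.001, 0.001]
ft_force: [-5.4, -1.8, 16.1]
grip_width: -0.001
```

Emit:
{"name": "play_rows", "arguments": {"rows": [[[0, 0, 30], [0, 0, 0], 0], [[0, 0, 50], [0, 0, 0], 0], [[0, 0, 50], [0, 0, 0], 0], [[0, -40, 40], [0, 0, 0], 56], [[-2, -55, 0], [0, 0, 3], 56], [[-2, -55, 0], [0, 0, 3], 56], [[-2, -55, 0], [0, 0, 3], 56], [[-2, -55, 0], [0, 0, 3], 56], [[-2, -55, 0], [0, 0, 3], 56], [[-2, -55, 0], [0, 0, 3], 56], [[-2, -55, 0], [0, 0, 3], 56], [[-2, -55, 0], [0, 0, 3], 56]]}}

```text
clock: 42.85
position: [0.5227, -0.2893, 0.2266]
ee_rot: [0.966, 0.259, 0.0, 0.0]
ft_force: [0.0, 0.4, 1.3]
grip_width: 0.658
```

Emit:
{"name": "play_rows", "arguments": {"rows": [[[0, -60, 0], [0, 0, 3.1], 56], [[0, -50, -20], [0, 0, 0], 56], [[0, 0, 0], [0, 0, 0], 56], [[0, 0, 0], [0, 0, 0], 56]]}}

```text
clock: 43.35
position: [0.5234, -0.3966, 0.2064]
ee_rot: [0.959, 0.284, 0.0, -0.001]
ft_force: [0.1, 0.4, 0.2]
grip_width: 0.656
```

Run:
```python
from h import *
im,i=snap('wrist','w24.png'); import pickle; pickle.dump(i,open('w24.pkl','wb'))
o=readout.get_obs();print(o['clock'],o['position'],o['ft_force'],o['ee_rot'],o['grip_width'])
im,_=snap('side','s24.png')
im,_=snap('top','t24.png')
```

```text
43.4 [ 0.5239 -0.396   0.2071] [ 0.0641 -0.0651  0.1575] [ 0.9586  0.2848  0.0006 -0.0002] 0.6547299283047493
```

View pics/w24.png

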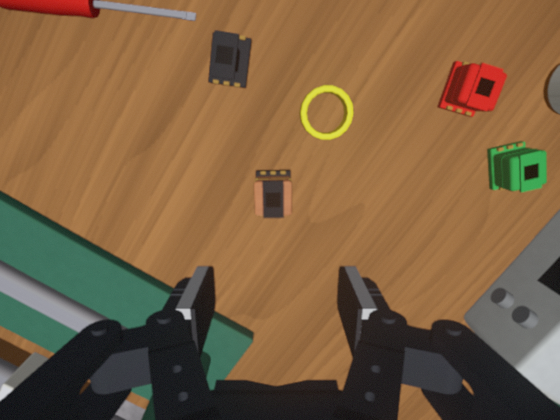

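View pics/s24.png

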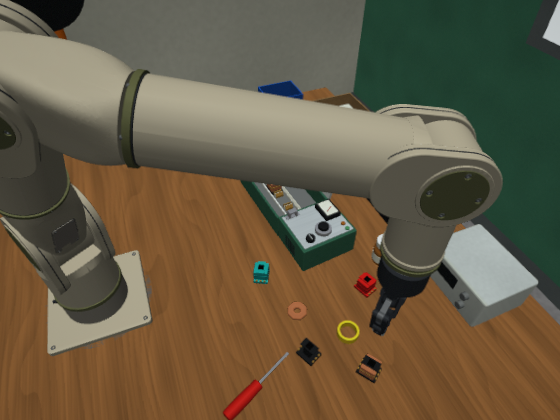

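View pics/t24.png

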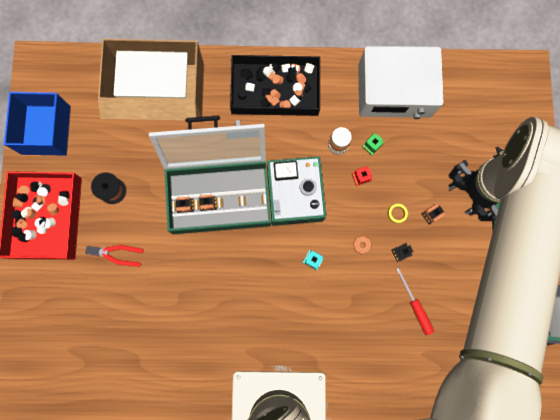

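Run:
```python
from h import *
import pickle
a=pickle.load(open('w24.pkl','rb'));b=pickle.load(open('w16.pkl','rb'))
im=cv2.imread('pics/w24.png');cv2.imwrite('pics/w24a.png',cv2.resize(im[160:230,240:310],None,fx=7,fy=7,interpolation=3))
print(onz(a,273,201,.04),onz(a,272.5,170,.008),tri([ray(a,273,201),ray(b,315+(595-385)/5.5,145+230/5.5)]))
```

```text
[ 0.5248 -0.4024  0.04  ] [ 0.5113 -0.3828  0.008 ] [ 0.5243 -0.4012  0.0432]
```

View pics/w24a.png

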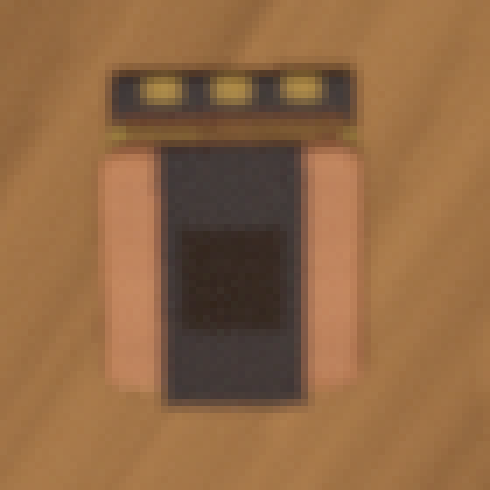

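Emit:
{"name": "play_rows", "arguments": {"rows": [[[0.3, -5.2, -45], [0, 0, 0], 56], [[0, 0, -50], [0, 0, 0], 56], [[0, 0, -50], [0, 0, 0], 56], [[0, 0, -35], [0, 0, 0], 56], [[0, 0, -13.5], [0, 0, 0], 56], [[0, 0, 0], [0, 0, 0], 56], [[0, 0, 0], [0, 0, 0], 30], [[0, 0, 0], [0, 0, 0], 30], [[0, 0, 0], [0, 0, 0], 30], [[0, 0, 0], [0, 0, 0], 30]], "force": 60}}

```text
clock: 44.75
position: [0.5251, -0.4031, 0.0159]
ee_rot: [0.959, 0.284, 0.002, 0.002]
ft_force: [0.1, 0.4, 6.7]
grip_width: 0.412
```

Emit:
{"name": "play_rows", "arguments": {"rows": [[[0, 0, 40], [0, 0, 0], 30], [[0, 0, 60], [0, 0, 0], 30], [[2, 20, 60], [0, 0, 0], 30], [[2, 50, 0], [0, 0, -3], 30], [[2, 50, 0], [0, 0, -3], 30], [[2, 50, 0], [0, 0, -3], 30], [[2, 55, 0], [0, 0, -3], 30], [[2, 55, 0], [0, 0, -3], 30], [[2, 55, 0], [0, 0, -3], 30], [[2, 55, 0], [0, 0, -3], 30], [[2, 55, 0], [0, 0, -3], 30], [[2, 50, 0], [0, 0, -3], 30]]}}

```text
clock: 46.25
position: [0.5437, 0.0944, 0.1738]
ee_rot: [0.999, 0.052, 0.001, 0.001]
ft_force: [0.1, -0.3, -1.7]
grip_width: 0.409
```

Emit:
{"name": "play_rows", "arguments": {"rows": [[[2, 40, 0], [0, 0, 0], 30], [[0, 0, 0], [0, 0, 0], 30], [[0, 0, 0], [0, 0, 0], 30], [[0, 0, 0], [0, 0, 0], 30]]}}

```text
clock: 46.75
position: [0.5461, 0.1309, 0.173]
ee_rot: [0.999, 0.051, 0.001, 0.001]
ft_force: [0.2, 0.1, -1.7]
grip_width: 0.409
```

Run:
```python
from h import *
im,i=snap('wrist','w25.png'); import pickle; pickle.dump(i,open('w25.pkl','wb'))
o=readout.get_obs();print(o['clock'],o['position'],o['ft_force'],o['ee_rot'],o['grip_width'])
cv2.imwrite('pics/w25a.png',cv2.resize(im[215:365,200:360],None,fx=4,fy=4,interpolation=3))
```

```text
46.8 [0.5461 0.131  0.1729] [-0.5612  0.2131 -0.6435] [0.9987 0.0515 0.0006 0.0006] 0.40946230358962493
```

View pics/w25.png

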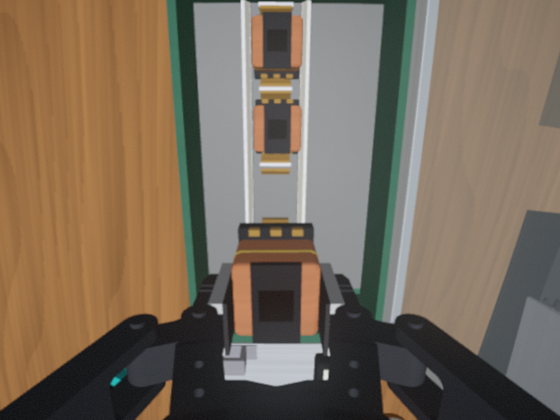

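View pics/w25a.png

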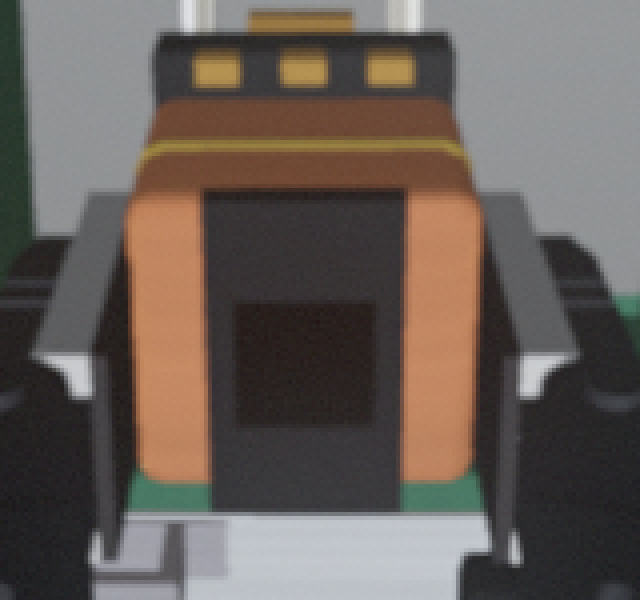

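Run:
```python
from tilt import *
import pickle
a=pickle.load(open('w25.pkl','rb'))
c=lambda v:215+v/4
q,f,p=fit(a,[.5461,.131,.1729],[(.022,.0,c(33)),(.018,.04,c(190)),(0,.04,c(363)),(-.018,.04,c(511))]);print(q[:2],np.degrees(q[2]),f,p)
a=pickle.load(open('w17.pkl','rb'))
```

```text
[0.0006 0.156 ] 1.9951911204496002 [-0.0626  0.5477 -1.0265  0.5287] [0.546  0.1316]
```

Emit:
{"name": "play_rows", "arguments": {"rows": [[[-0.3, 2, -45], [0, 0, 0], 30], [[0, 0, -45], [0, 0, 0], 30], [[0, 0, -26], [0, 0, 0], 30], [[0, 0, -8], [0, 0, 0], 30], [[0, 0, -3], [0, 0, 0], 30], [[0, 0, 0], [0, 0, 0], 30]]}}

```text
clock: 47.55
position: [0.5462, 0.134, 0.0468]
ee_rot: [0.999, 0.052, 0.001, 0.0]
ft_force: [-1.4, -0.4, -2.0]
grip_width: 0.409
```

Emit:
{"name": "play_rows", "arguments": {"rows": [[[0, 0, -2], [0, 0, 0], 30], [[0, 0, -2], [0, 0, 0], 30], [[0, 0, 0], [0, 0, 0], 30]]}}

```text
clock: 47.92
position: [0.5462, 0.1341, 0.0422]
ee_rot: [0.999, 0.052, 0.001, 0.0]
ft_force: [1.8, -2.6, 2.3]
grip_width: 0.41
```

Emit:
{"name": "play_rows", "arguments": {"rows": [[[0, 0, -2], [0, 0, 0], 30], [[0, 0, 0], [0, 0, 0], 30]]}}

```text
clock: 48.18
position: [0.546, 0.1344, 0.0403]
ee_rot: [0.999, 0.052, 0.001, 0.0]
ft_force: [0.0, -2.7, 7.7]
grip_width: 0.405
```

Contact felt; release and check.

Emit:
{"name": "play_rows", "arguments": {"rows": [[[0, 0, 0], [0, 0, 0], 56], [[0, 0, 0], [0, 0, 0], 56], [[0, 0, 25], [0, 0, 0], 56], [[0, 0, 40], [0, 0, 0], 10], [[0, -25, 10], [0, 0, 0], 0], [[0, 0, 0], [0, 0, 0], 0], [[0, 0, 0], [0, 0, 0], 0]], "force": 30}}

```text
clock: 49.05
position: [0.545, 0.1099, 0.1142]
ee_rot: [0.999, 0.053, 0.0, 0.0]
ft_force: [-0.4, -0.1, -0.4]
grip_width: -0.003
```

Run:
```python
from h import *
im,i=snap('wrist','w26.png'); import pickle; pickle.dump(i,open('w26.pkl','wb'))
o=readout.get_obs();print(o['clock'],o['position'],o['ft_force'],o['ee_rot'],o['grip_width'])
cv2.imwrite('pics/w26a.png',cv2.resize(im[50:290,180:380],None,fx=2.5,fy=2.5,interpolation=3))
```

```text
49.1 [0.5449 0.1102 0.1142] [-0.0249  0.4597 -0.0896] [ 0.9986  0.053   0.     -0.    ] -0.001502640791817054
```

View pics/w26a.png

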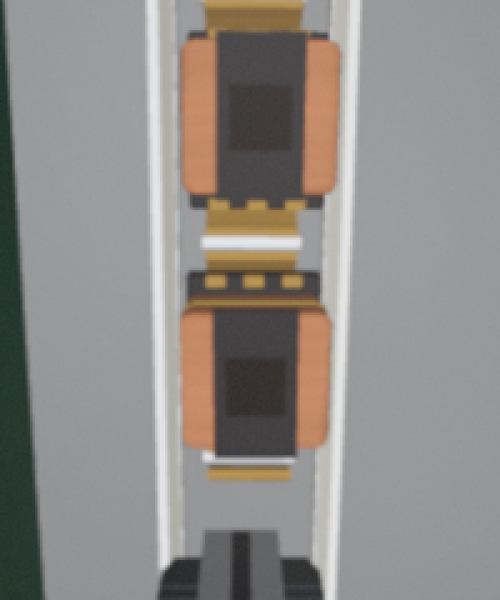

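Emit:
{"name": "play_rows", "arguments": {"rows": [[[0.7, 23, 0], [0, 0, 0], 0], [[0, 0, 0], [0, 0, 0], 0], [[0, 0, -25], [0, 0, 0], 0], [[0, 0, -18], [0, 0, 0], 0], [[0, 0, -3], [0, 0, 0], 0], [[0, 0, -3], [0, 0, 0], 0], [[0, 0, 0], [0, 0, 0], 0]]}}

```text
clock: 49.98
position: [0.5465, 0.1325, 0.0662]
ee_rot: [0.999, 0.052, 0.001, 0.0]
ft_force: [0.4, 0.8, 0.3]
grip_width: 0.003
```

Emit:
{"name": "play_rows", "arguments": {"rows": [[[0, 0, -2], [0, 0, 0], 0], [[0, 0, -1.5], [0, 0, 0], 0], [[0, 0, 0], [0, 0, 0], 0]]}}

```text
clock: 50.35
position: [0.5471, 0.1315, 0.0631]
ee_rot: [0.999, 0.052, 0.001, 0.001]
ft_force: [0.5, -4.0, 5.2]
grip_width: -0.006
```

Emit:
{"name": "play_rows", "arguments": {"rows": [[[0, 1, -2], [0, 0, 0], 0], [[0, 0, -2], [0, 0, 0], 0], [[0, 0, -2], [0, 0, 0], 0], [[0, 0, 0], [0, 0, 0], 0]]}}

```text
clock: 50.85
position: [0.5467, 0.1331, 0.0581]
ee_rot: [0.999, 0.052, 0.001, 0.001]
ft_force: [-7.3, -4.9, 22.7]
grip_width: -0.001
```

View first.

Emit:
{"name": "play_rows", "arguments": {"rows": [[[0, 0, 30], [0, 0, 0], 0], [[0, 0, 50], [0, 0, 0], 0], [[-3, 10, 50], [0, 0, 0], 0], [[-4, 20, 50], [0, 0, 0], 0], [[0, 0, 20], [0, 0, 0], 0], [[0, 0, 0], [0, 0, 0], 0], [[0, 0, 0], [0, 0, 0], 0]]}}

```text
clock: 51.72
position: [0.5388, 0.1629, 0.255]
ee_rot: [0.999, 0.052, -0.0, 0.0]
ft_force: [-0.1, 0.2, -0.4]
grip_width: -0.0
```

Run:
```python
from h import *
im,i=snap('wrist','w27.png'); import pickle; pickle.dump(i,open('w27.pkl','wb'))
o=readout.get_obs();print(o['clock'],o['position'],o['ft_force'],o['ee_rot'],o['grip_width'])
im,_=snap('side','s27.png')
cv2.imwrite('pics/s27a.png',cv2.resize(im[60:260,200:400],None,fx=3,fy=3,interpolation=3))
```

```text
51.775 [0.5388 0.1628 0.2548] [-0.0713  1.3107 -0.5183] [ 0.9986  0.0523 -0.0005  0.0005] -0.00037495347182816847
```

View pics/w27.png

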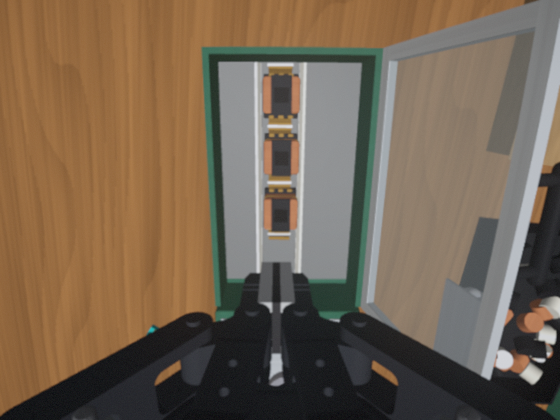

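View pics/s27a.png

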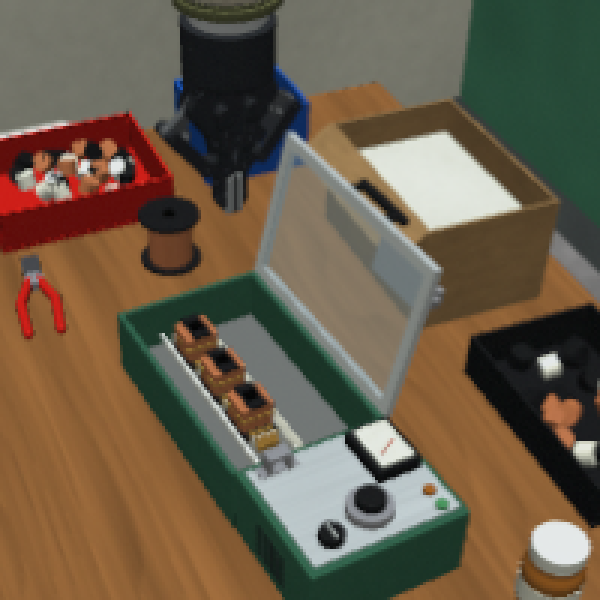

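Run:
```python
from h import *
im=cv2.imread('pics/w27.png'); cv2.imwrite('pics/w27a.png',cv2.resize(im[55:245,240:325],None,fx=6.5,fy=3.1*1,interpolation=3)); cv2.imwrite('pics/w27a.png',cv2.resize(im[55:245,240:325],None,fx=3.15,fy=3.15,interpolation=3))
```

```text
(no output)
```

View pics/w27a.png

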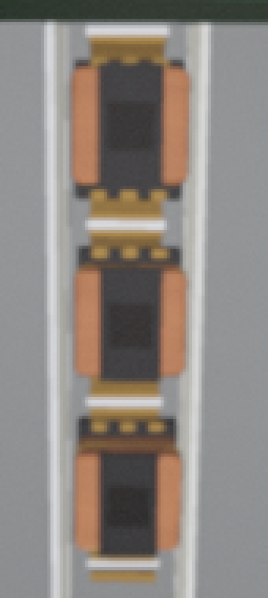

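```bash
python3 - <<'E'
from h import *
t=camera_info('top'); ps=np.radians(5.75)
ex=np.array([np.cos(ps),np.sin(ps),0]);ey=np.array([-np.sin(ps),np.cos(ps),0]);O=np.array([.5598,.0945,0])
for th in range(90,112,3):
    a=np.radians(th); P=O+ex*(.08-.16*np.cos(a))+np.array([0,0,.072+.16*np.sin(a)])
    print(th,[np.round(proj(t,P+ey*y),0) for y in (-.06,.2)])
E
python3 - <<'E'
import cv2
im=cv2.imread('pics/t24.png'); cv2.imwrite('pics/t24a.png',cv2.resize(im[105:180,140:280],None,fx=5.5,fy=5.5,interpolation=3))
E
```

```text
90 [array([265., 141.]), array([148., 150.])]
93 [array([264., 137.]), array([148., 146.])]
96 [array([264., 134.]), array([148., 143.])]
99 [array([264., 130.]), array([148., 139.])]
102 [array([263., 127.]), array([148., 136.])]
105 [array([263., 124.]), array([148., 133.])]
108 [array([263., 121.]), array([148., 130.])]
111 [array([263., 118.]), array([148., 127.])]
```

View pics/t24a.png

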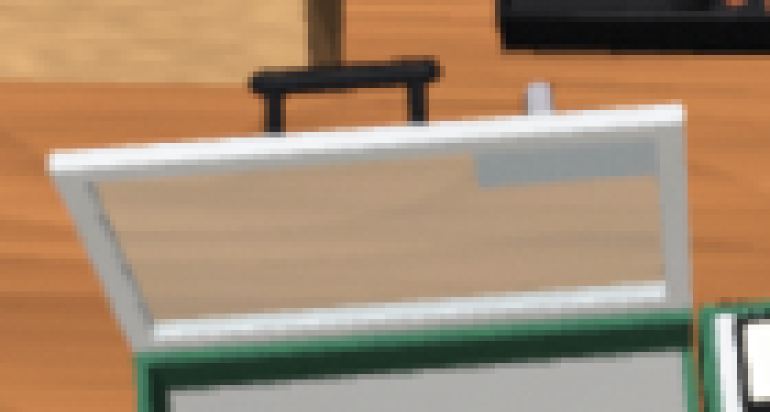

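```bash
python3 - <<'E'
from h import *
t=camera_info('top')
s=camera_info('side')
print(onz(t,100,117,0),onz(t,200,118,0))
for z in (.05,.1,.15): print(z,onz(t,100,95,z),onz(t,197,97,z), proj(s,onz(t,197,97,z)), proj(s,onz(t,200,118,0)))
E
python3 - <<'E'
import cv2
im=cv2.imread('pics/s24.png'); im=cv2.imread('pics/side0.png');cv2.imwrite('pics/s0b.png',cv2.resize(im[70:260,220:410],None,fx=3.1,fy=3.1,interpolation=3))
im=cv2.imread('pics/top0.png');cv2.imwrite('pics/t0b.png',cv2.resize(im[30:190,85:215],None,fx=3.7,fy=3.7,interpolation=3))
E
```

```text
[0.7783 0.4959 0.    ] [0.781  0.2233 0.    ]
0.05 [0.8208 0.482  0.05  ] [0.8208 0.226  0.05  ] (np.float64(349.5614930328886), np.float64(153.45712925951523)) (np.float64(337.6812153561475), np.float64(168.73696373761058))
0.1 [0.8001 0.4638 0.1   ] [0.8001 0.2182 0.1   ] (np.float64(346.9015895072325), np.float64(143.58394434471387)) (np.float64(337.6812153561475), np.float64(168.73696373761058))
0.15 [0.7794 0.4457 0.15  ] [0.7794 0.2104 0.15  ] (np.float64(344.0343102846194), np.float64(132.96247835618277)) (np.float64(337.6812153561475), np.float64(168.73696373761058))
```

View pics/t0b.png

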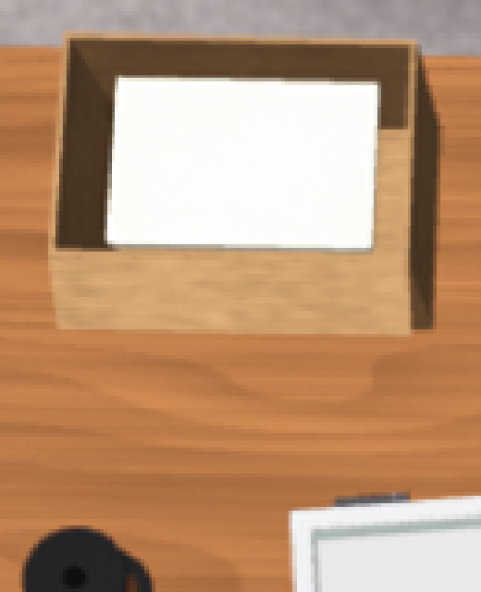

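View pics/s0b.png

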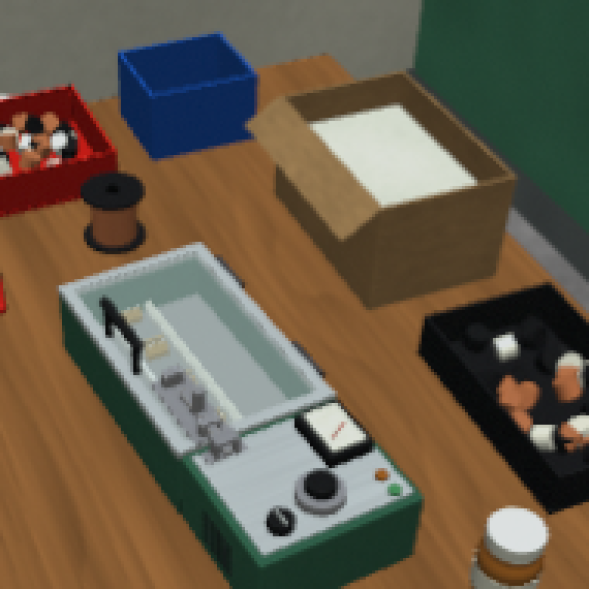

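Emit:
{"name": "play_rows", "arguments": {"rows": [[[0, 5, 50], [0, 0, -10], 0], [[0, 10, 15], [0, 0, -10], 0], [[0, 20, 0], [0, 0, -10], 0], [[20, 20, 0], [0, 0, -10], 0], [[30, 20, 0], [0, 0, -10], 0], [[30, 20, 0], [0, 0, -10], 0], [[30, 16, 0], [0, 0, -10], 0], [[30, 0, 0], [0, 0, -10], 0], [[14, 0, 0], [0, 0, -10], 0], [[0, 0, 0], [0, 0, 0], 0], [[0, 0, 0], [0, 0, 0], 0]]}}

```text
clock: 53.2
position: [0.6926, 0.2745, 0.3208]
ee_rot: [0.745, -0.667, -0.0, 0.001]
ft_force: [0.2, -0.4, 0.7]
grip_width: -0.002
```

Run:
```python
from h import *
im,i=snap('wrist','w28.png'); import pickle; pickle.dump(i,open('w28.pkl','wb'))
o=readout.get_obs();print(o['clock'],o['position'],o['ft_force'],o['ee_rot'],o['joint_pos'])
im,_=snap('side','s28.png')
```

```text
53.25 [0.6926 0.2745 0.3213] [-0.4675 -0.2101 -0.0587] [ 0.7445 -0.6676  0.0001  0.0007] [-0.1526  0.6646 -0.5936  0.8614  0.3555  1.6973 -2.0566]
```

View pics/w28.png

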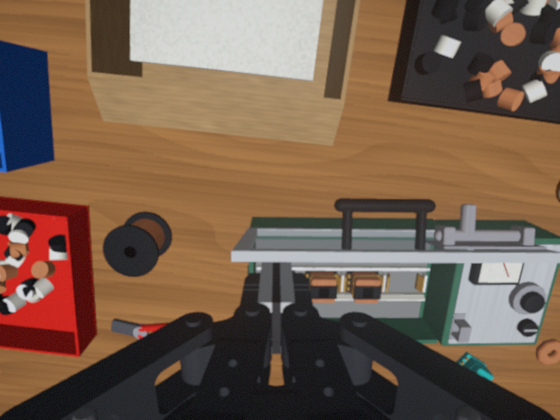

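View pics/s28.png

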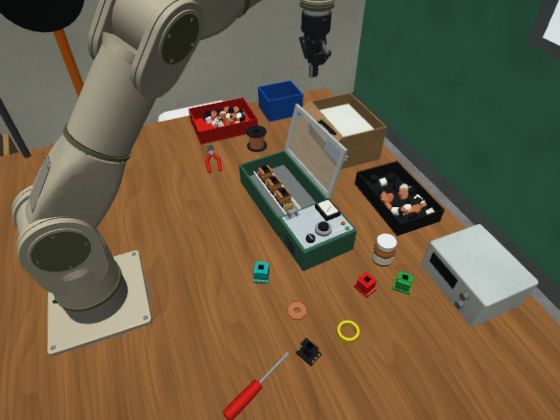

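Run:
```python
from h import *
import pickle
a=pickle.load(open('w28.pkl','rb'))
for z in (.32,.228,.19): print(z,proj(a,[.6926,.2745,z]))
print('edge at',onz(a,276,243,.228),onz(a,276,243,.22),'bot',onz(a,276,256,.228))
ps=np.radians(5.75)
ex=np.array([np.cos(ps),np.sin(ps)])
def P(th,r=130,off=11):
    a=np.radians(th); return np.array([80-r*np.cos(a)+8*np.sin(a)+off,72+r*np.sin(a)+8*np.cos(a)])
prev=None
for th in [105,100]+list(range(95,-1,-5)):
    p=P(th); 
    if prev is not None:
        d=p-prev; print(th,p,np.round([d[0]*ex[0],d[0]*ex[1],d[1]],1))
    prev=p
```

```text
0.32 (np.float64(277.05562397459767), np.float64(280.58613767030874))
0.228 (np.float64(276.5853414154435), np.float64(219.42358277800486))
0.19 (np.float64(276.47585710520065), np.float64(205.21541577948324))
edge at [0.6742 0.2729 0.228 ] [0.671  0.2726 0.22  ] bot [0.6638 0.2718 0.228 ]
100 [121.4527 198.6358] [-10.9  -1.1   3.1]
95 [110.2998 200.8081] [-11.1  -1.1   2.2]
90 [ 99. 202.] [-11.2  -1.1   1.2]
85 [ 87.6393 202.2026] [-11.3  -1.1   0.2]
80 [ 76.3042 201.4142] [-11.3  -1.1  -0.8]
75 [ 65.0809 199.6409] [-11.2  -1.1  -1.8]
70 [ 54.0549 196.8962] [-11.   -1.1  -2.7]
65 [ 43.3101 193.201 ] [-10.7  -1.1  -3.7]
60 [ 32.9282 188.5833] [-10.3  -1.   -4.6]
55 [ 22.9883 183.0784] [-9.9 -1.  -5.5]
50 [ 13.566  176.7281] [-9.4 -0.9 -6.4]
45 [  4.733  169.5807] [-8.8 -0.9 -7.1]
40 [ -3.4435 161.6907] [-8.1 -0.8 -7.9]
35 [-10.9012 153.1182] [-7.4 -0.7 -8.6]
30 [-17.5833 143.9282] [-6.6 -0.7 -9.2]
25 [-23.4391 134.1908] [-5.8 -0.6 -9.7]
20 [-28.4239 123.9802] [ -5.   -0.5 -10.2]
15 [-32.4998 113.3739] [ -4.1  -0.4 -10.6]
10 [-35.6358 102.4527] [ -3.1  -0.3 -10.9]
5 [-37.8081  91.2998] [ -2.2  -0.2 -11.2]
0 [-39.  80.] [ -1.2  -0.1 -11.3]
```

Emit:
{"name": "play_rows", "arguments": {"rows": [[[5, 0, -50], [0, 0, 0], 0], [[0, 0, -50], [0, 0, 0], 0], [[0, 0, -22], [0, 0, 0], 0], [[-11, -1, 0], [0, 0, 0], 0], [[-11, -1, 0], [0, 0, 0], 0], [[-11, -1, 0], [0, 0, 0], 0], [[-11, -1, 2], [0, 0, 0], 0], [[-11, -1, 1], [0, 0, 0], 0], [[0, 0, 0], [0, 0, 0], 0]]}}

```text
clock: 54.42
position: [0.6419, 0.2694, 0.2023]
ee_rot: [0.744, -0.669, -0.0, 0.001]
ft_force: [0.3, 0.9, -0.4]
grip_width: 0.001
```

Run:
```python
from h import *
im,_=snap('side','s29.png')
cv2.imwrite('pics/s29a.png',cv2.resize(im[60:260,200:400],None,fx=3,fy=3,interpolation=3))
```

```text
(no output)
```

View pics/s29a.png

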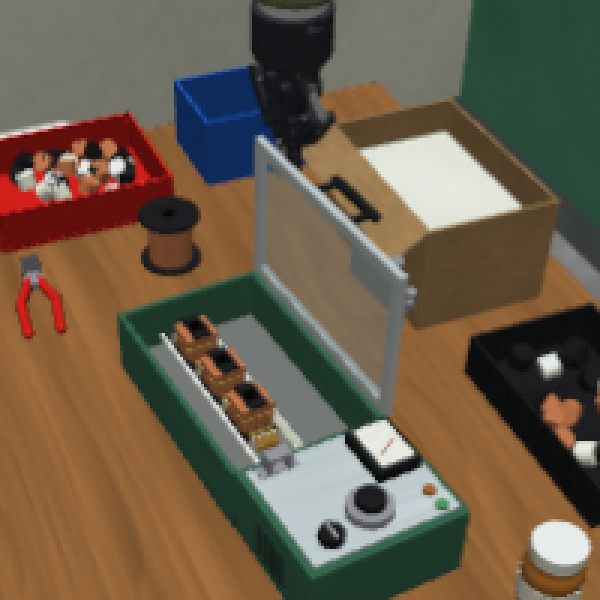

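Emit:
{"name": "play_rows", "arguments": {"rows": [[[-11.3, -1.1, 0.2], [0, 0, 0], 0], [[-11.3, -1.1, -0.8], [0, 0, 0], 0], [[-11.2, -1.1, -1.8], [0, 0, 0], 0], [[-11.0, -1.1, -2.7], [0, 0, 0], 0], [[-10.7, -1.1, -3.7], [0, 0, 0], 0], [[-10.3, -1.0, -4.6], [0, 0, 0], 0], [[-9.9, -1.0, -5.5], [0, 0, 0], 0], [[-9.4, -0.9, -6.4], [0, 0, 0], 0], [[-8.8, -0.9, -7.1], [0, 0, 0], 0], [[0, 0, 0], [0, 0, 0], 0]]}}

```text
clock: 55.72
position: [0.548, 0.2601, 0.169]
ee_rot: [0.744, -0.669, -0.0, 0.001]
ft_force: [0.6, 0.8, 0.3]
grip_width: -0.001
```

Run:
```python
from h import *
im,_=snap('side','s30.png')
cv2.imwrite('pics/s30a.png',cv2.resize(im[60:260,200:400],None,fx=3,fy=3,interpolation=3))
```

```text
(no output)
```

View pics/s30a.png

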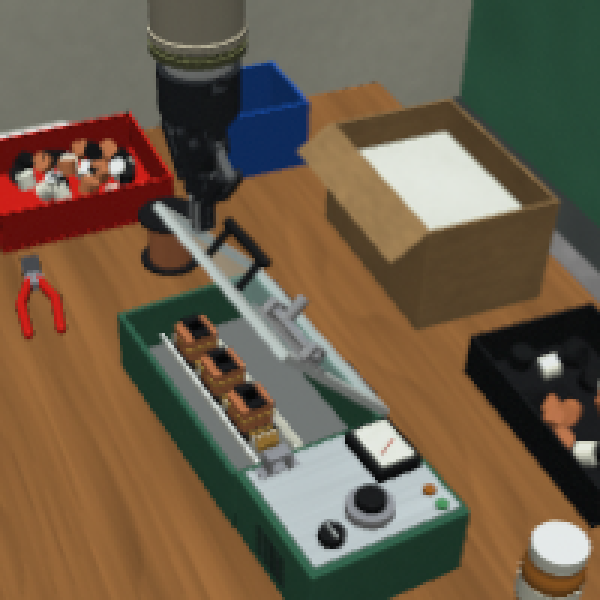

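Emit:
{"name": "play_rows", "arguments": {"rows": [[[-8.1, -0.8, -7.9], [0, 0, 0], 0], [[-7.4, -0.7, -8.6], [0, 0, 0], 0], [[-6.6, -0.7, -9.2], [0, 0, 0], 0], [[-5.8, -0.6, -9.7], [0, 0, 0], 0], [[-5, -0.5, -10.2], [0, 0, 0], 0], [[-4.1, -0.4, -10.6], [0, 0, 0], 0], [[-3.1, -0.3, -10.9], [0, 0, 0], 0], [[-2.2, -0.2, -11.2], [0, 0, 0], 0], [[-1.2, -0.1, -9], [0, 0, 0], 0], [[0, 0, 0], [0, 0, 0], 0]]}}

```text
clock: 57.02
position: [0.5054, 0.2554, 0.0817]
ee_rot: [0.743, -0.669, -0.0, 0.001]
ft_force: [0.5, -0.8, 0.5]
grip_width: -0.0
```

Emit:
{"name": "play_rows", "arguments": {"rows": [[[0, 0, -2], [0, 0, 0], 0], [[0, 0, -2], [0, 0, 0], 0], [[0, 0, -2], [0, 0, 0], 0], [[0, 0, 0], [0, 0, 0], 0]]}}

```text
clock: 57.52
position: [0.5063, 0.256, 0.0799]
ee_rot: [0.743, -0.669, 0.001, 0.0]
ft_force: [-12.3, -7.8, 33.1]
grip_width: -0.003
```

Emit:
{"name": "play_rows", "arguments": {"rows": [[[0, 0, 30], [0, 0, 0], 0], [[0, 0, 50], [0, 0, 0], 0], [[0, 0, 40], [0, 0, 10], 0], [[1, -20, 0], [0, 0, 10], 0], [[1, -20, 0], [0, 0, 10], 0], [[1, -20, 0], [0, 0, 10], 0], [[1, -20, 0], [0, 0, 10], 20], [[1, -20, 0], [0, 0, 10], 40], [[1, -20, 0], [0, 0, 10], 40], [[2, -20, 0], [0, 0, 10], 40], [[2, -26, 0], [0, 0, 10], 40], [[0, 0, 0], [0, 0, 0], 40]]}}

```text
clock: 59.02
position: [0.5163, 0.0875, 0.1967]
ee_rot: [0.999, 0.051, 0.001, 0.001]
ft_force: [0.2, -0.1, 0.6]
grip_width: 0.469
```

Emit:
{"name": "play_rows", "arguments": {"rows": [[[0, 0, 0], [0, 0, 0], 40], [[0, 0, 0], [0, 0, 0], 40]]}}

```text
clock: 59.28
position: [0.5157, 0.0908, 0.1968]
ee_rot: [0.999, 0.053, 0.001, 0.0]
ft_force: [-0.7, -0.4, 1.0]
grip_width: 0.467
```

Run:
```python
from h import *
im,i=snap('wrist','w31.png'); import pickle; pickle.dump(i,open('w31.pkl','wb'))
o=readout.get_obs();print(o['clock'],o['position'],o['ft_force'],o['ee_rot'])
cv2.imwrite('pics/w31a.png',cv2.resize(im[150:350,190:390],None,fx=3,fy=3,interpolation=3))
im,_=snap('side','s31.png')
cv2.imwrite('pics/s31a.png',cv2.resize(im[120:270,230:380],None,fx=4,fy=4,interpolation=3))
```

```text
59.325 [0.5157 0.0908 0.1967] [ 0.4423  0.1843 -0.7907] [0.9986 0.0527 0.0006 0.0002]
```

View pics/w31a.png

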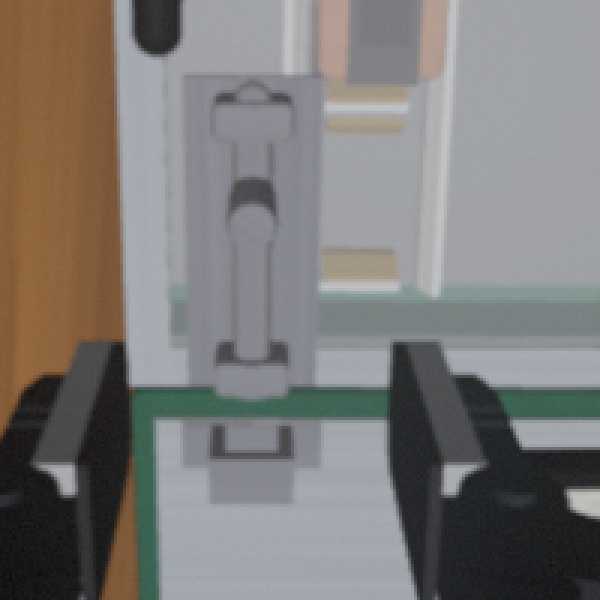

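View pics/s31a.png

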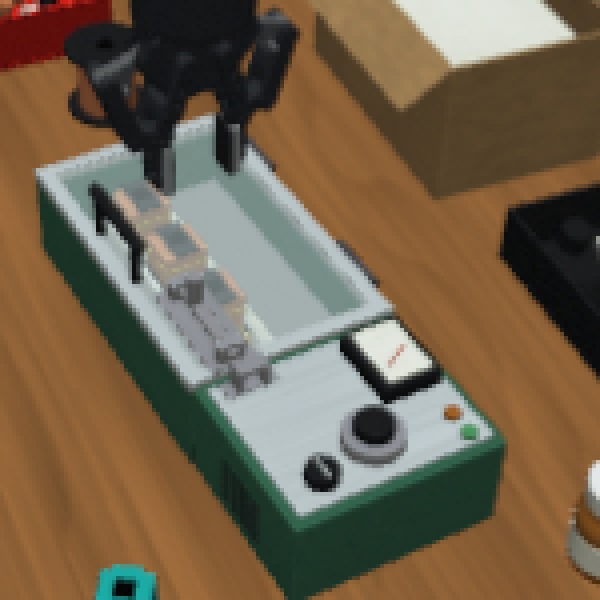

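Run:
```python
from h import *
import pickle
a=pickle.load(open('w31.pkl','rb')); print(onz(a,190+251/3,150+222/3,.1145))
```

```text
[0.5146 0.091  0.1145]
```

Knob at (0.5146, 0.091). Descend, grip it, and slide it right.

Emit:
{"name": "play_rows", "arguments": {"rows": [[[-1, 0, -40], [0, 0, 0], 40], [[0, 0, -40], [0, 0, 0], 40], [[0, 0, -14], [0, 0, 0], 30], [[0, 0, 0], [0, 0, 0], 5], [[0, 0, 0], [0, 0, 0], 5], [[0, 0, 0], [0, 0, 0], 5], [[0, 0, 0], [0, 0, 0], 5]], "force": 40}}

```text
clock: 60.25
position: [0.5146, 0.0901, 0.1031]
ee_rot: [0.999, 0.053, 0.0, 0.0]
ft_force: [-5.0, 1.3, -1.4]
grip_width: 0.118
```

Emit:
{"name": "play_rows", "arguments": {"rows": [[[0.6, -6, 0], [0, 0, 0], 5], [[0.6, -6, 0], [0, 0, 0], 5], [[0.6, -6, 0], [0, 0, 0], 5], [[0.6, -6, 0], [0, 0, 0], 5], [[0.6, -6, 0], [0, 0, 0], 5], [[0, 0, 0], [0, 0, 0], 5]]}}

```text
clock: 61.0
position: [0.5176, 0.0591, 0.103]
ee_rot: [0.999, 0.052, 0.0, 0.001]
ft_force: [-6.2, -0.3, -0.5]
grip_width: 0.116
```

Emit:
{"name": "play_rows", "arguments": {"rows": [[[0.3, -3, 0], [0, 0, 0], 5], [[0.3, -3, 0], [0, 0, 0], 5], [[0, 0, 0], [0, 0, 0], 5], [[0, 0, 0], [0, 0, 0], 5]]}}

```text
clock: 61.5
position: [0.5182, 0.0542, 0.1031]
ee_rot: [0.999, 0.053, 0.0, 0.0]
ft_force: [-5.7, 1.6, -1.2]
grip_width: 0.114
```

Emit:
{"name": "play_rows", "arguments": {"rows": [[[0.2, -2, 0], [0, 0, 0], 5], [[0.2, -2, 0], [0, 0, 0], 5], [[0, 0, 0], [0, 0, 0], 5]]}}

```text
clock: 61.88
position: [0.5182, 0.054, 0.1031]
ee_rot: [0.999, 0.054, 0.001, -0.002]
ft_force: [-6.1, 13.5, -3.8]
grip_width: 0.117
```

Emit:
{"name": "play_rows", "arguments": {"rows": [[[-0.3, 3.5, 0], [0, 0, 0], 24], [[0, 0, 0], [0, 0, 0], 30], [[0, 0, 40], [0, 0, 0], 30], [[0, 0, 55], [0, 0, 0], 20], [[15, -30, 0], [0, 0, 0], 0], [[20, -45, 0], [0, 0, 0], 0], [[22, -45, 0], [0, 0, 0], 0], [[0, 0, 0], [0, 0, 0], 0], [[0, 0, 0], [0, 0, 0], 0]]}}

```text
clock: 63.0
position: [0.5757, -0.0666, 0.1979]
ee_rot: [0.999, 0.052, 0.001, 0.0]
ft_force: [0.2, 0.2, 0.3]
grip_width: -0.001
```

Run:
```python
from h import *
im,i=snap('wrist','w32.png'); import pickle; pickle.dump(i,open('w32.pkl','wb'))
o=readout.get_obs();print(o['clock'],o['position'],o['ft_force'],o['ee_rot'])
```

```text
63.05 [ 0.5755 -0.0659  0.198 ] [0.0922 0.1204 0.2167] [0.9986 0.053  0.0009 0.0002]
```

View pics/w32.png

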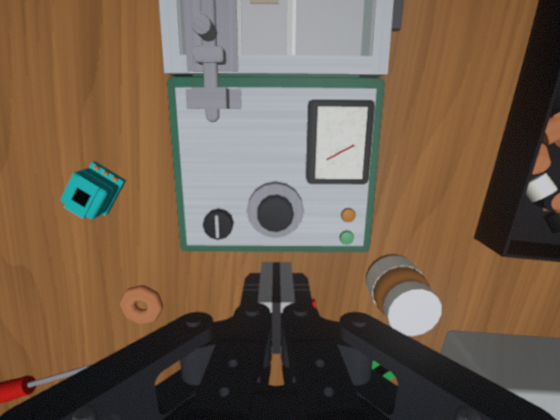

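Run:
```python
from h import *
import pickle
a=pickle.load(open('w32.pkl','rb')); b=pickle.load(open('w3.pkl','rb'))
print(onz(a,276,212,.097),tri([ray(a,276,212),ray(b,462,157)]))
```

```text
[ 0.576  -0.0631  0.097 ] [ 0.5757 -0.0612  0.1034]
```

Move 2 mm left, descend to just above the button, then press in small steps.

Emit:
{"name": "play_rows", "arguments": {"rows": [[[0, 2.5, -50], [0, 0, 0], 0], [[0, 0, -40], [0, 0, 0], 0], [[0, 0, -6], [0, 0, 0], 0], [[0, 0, -3], [0, 0, 0], 0], [[0, 0, -2], [0, 0, 0], 0], [[0, 0, 0], [0, 0, 0], 0]]}}

```text
clock: 63.8
position: [0.5764, -0.0638, 0.0979]
ee_rot: [0.999, 0.053, 0.002, 0.0]
ft_force: [-0.6, 1.8, 3.0]
grip_width: -0.002
```

Emit:
{"name": "play_rows", "arguments": {"rows": [[[0, 0, -2], [0, 0, 0], 0], [[0, 0, -2], [0, 0, 0], 0], [[0, 0, -2], [0, 0, 0], 0], [[0, 0, 0], [0, 0, 0], 0]]}}

```text
clock: 64.3
position: [0.5768, -0.0637, 0.0954]
ee_rot: [0.999, 0.053, 0.002, 0.001]
ft_force: [-18.6, 2.7, 46.1]
grip_width: -0.003
```

Run:
```python
from h import *
im,i=snap('wrist','w33.png')
o=readout.get_obs();print(o['clock'],o['position'],o['ft_force'],o['ee_rot'])
im,_=snap('side','s33.png')
cv2.imwrite('pics/s33a.png',cv2.resize(im[170:280,270:380],None,fx=5.4,fy=5.4,interpolation=3))
cv2.imwrite('pics/w33a.png',cv2.resize(im*0+cv2.imread('pics/w33.png'),None,fx=1.4,fy=1.4)[:600,:790])
```

```text
64.35 [ 0.5768 -0.0637  0.0954] [-18.1588   1.6845  45.9833] [0.9986 0.0526 0.0019 0.0012]
```

View pics/w33a.png

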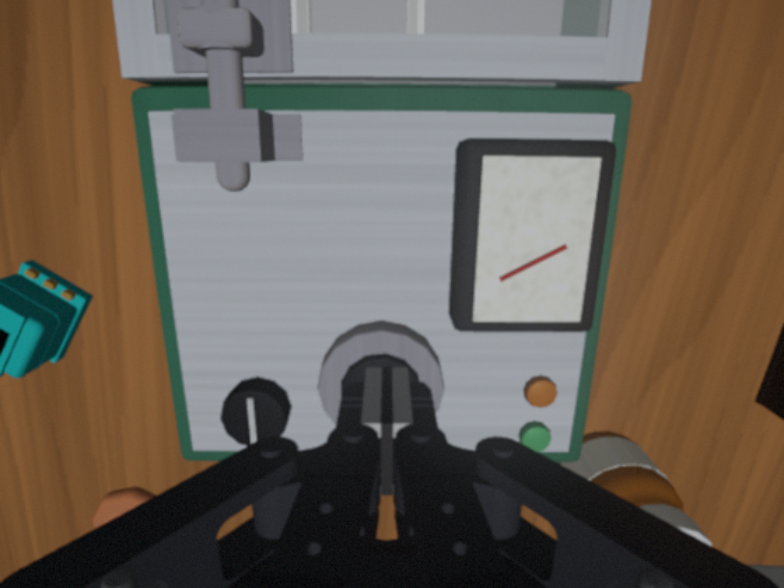

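View pics/s33a.png

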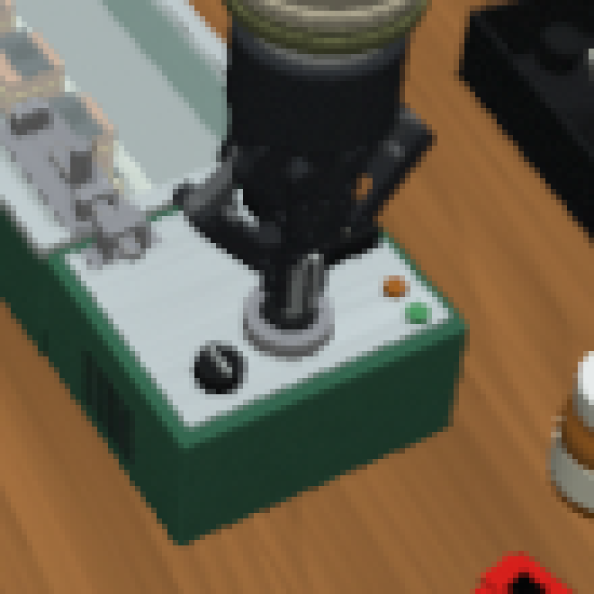

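Emit:
{"name": "play_rows", "arguments": {"rows": [[[0, 0, 6], [0, 0, 0], 0], [[0, 0, 15], [0, 0, 0], 0], [[-5, 0, 12], [-0.7, 7, 0], 0], [[-4, -1, 0], [-0.7, 7, 0], 0], [[0, 0, 0], [-0.6, 6, 0], 0], [[0, 0, 0], [0, 0, 0], 0], [[0, 0, 0], [0, 0, 0], 0]]}}

```text
clock: 65.28
position: [0.5665, -0.0654, 0.1237]
ee_rot: [0.984, 0.052, -0.173, 0.008]
ft_force: [0.1, -0.1, 0.1]
grip_width: -0.0
```

Run:
```python
from h import *
im,i=snap('wrist','w34.png');import pickle; pickle.dump(i,open('w34.pkl','wb'))
o=readout.get_obs();print(o['clock'],o['position'],o['ft_force'],o['ee_rot'])
im,_=snap('side','s34.png')
cv2.imwrite('pics/s34a.png',cv2.resize(im[170:280,270:380],None,fx=5.4,fy=5.4,interpolation=3))
```

```text
65.325 [ 0.5664 -0.0656  0.124 ] [-0.6333  0.1423 -0.2627] [ 0.9836  0.0516 -0.1728  0.0086]
```

View pics/w34.png

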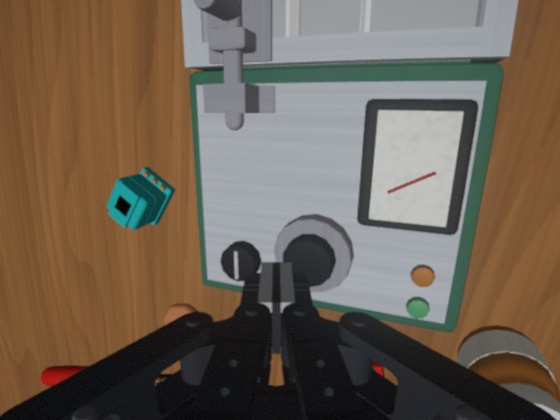

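View pics/s34a.png

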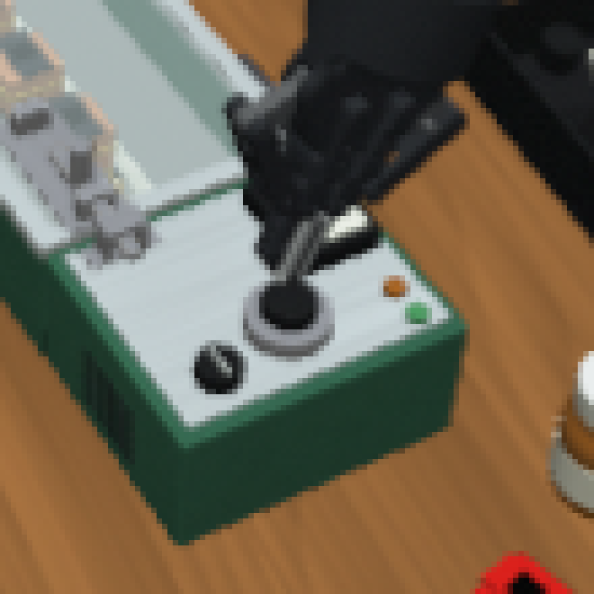

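Run:
```python
from h import *
import pickle
L={k:pickle.load(open(k+'.pkl','rb')) for k in('w3','w5','w12','w31','w32','w34')}
for k in ('w3','w32','w34'):
    im=cv2.imread(f'pics/{k}.png'); 
    c={'w3':(455,155),'w32':(275,210),'w34':(310,258)}[k]
    crop=im[c[1]-40:c[1]+40,c[0]-45:c[0]+45]
    cv2.imwrite(f'pics/b_{k}.png',cv2.resize(crop,None,fx=3,fy=3,interpolation=3))
ims=[cv2.imread(f'pics/b_{k}.png') for k in ('w3','w32','w34')]
cv2.imwrite('pics/b_all.png',np.hstack(ims)[:, :800])
```

```text
(no output)
```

View pics/b_all.png

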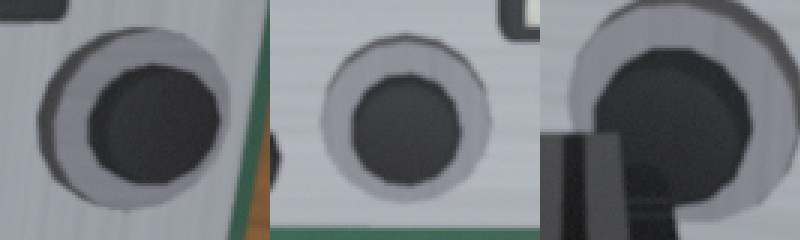

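Run:
```python
from h import *
import pickle
a=pickle.load(open('w32.pkl','rb')); b=pickle.load(open('w3.pkl','rb'))
for n,p,q in [('top',(275.3,213.3),(464,156.7)),('top2',(275.3,213.3),(462.5,156.7)),('ring',(275.7,210.3),(457.3,154.3))]:
    P=tri([ray(a,*p),ray(b,*q)]);print(n,P,proj(a,P),proj(b,P))
for z in(.086,.092,.098,.104): print(z,onz(a,275.3,213.3,z),onz(b,463,156.7,z))
```

```text
top [ 0.5756 -0.0624  0.1032] (np.float64(275.6325354332359), np.float64(213.4872167735807)) (np.float64(463.73102016034136), np.float64(157.04891508633685))
top2 [ 0.5755 -0.0633  0.1   ] (np.float64(275.33519281802535), np.float64(213.32017885185195)) (np.float64(462.47117607395035), np.float64(156.73690917184626))
ring [ 0.576  -0.0633  0.0924] (np.float64(275.98322417373646), np.float64(210.45965004211774)) (np.float64(457.07352257197226), np.float64(154.5978991041045))
0.086 [ 0.5759 -0.0675  0.086 ] [ 0.5745 -0.0716  0.086 ]
0.092 [ 0.5757 -0.0657  0.092 ] [ 0.5749 -0.0682  0.092 ]
0.098 [ 0.5755 -0.0639  0.098 ] [ 0.5754 -0.0648  0.098 ]
0.104 [ 0.5753 -0.0621  0.104 ] [ 0.5759 -0.0614  0.104 ]
```

Emit:
{"name": "play_rows", "arguments": {"rows": [[[0, 2.3, -12], [0, 0, 0], 0], [[0, 0, -6], [0, 0, 0], 0], [[0, 0, -2], [0, 0, 0], 0], [[0, 0, -2], [0, 0, 0], 0], [[0, 0, 0], [0, 0, 0], 0]]}}

```text
clock: 66.0
position: [0.5663, -0.0629, 0.1017]
ee_rot: [0.983, 0.052, -0.174, 0.008]
ft_force: [-2.3, -0.6, 2.8]
grip_width: 0.0
```

Emit:
{"name": "play_rows", "arguments": {"rows": [[[0, 0, -2], [0, 0, 0], 0], [[0, 0, -1], [0, 0, 0], 0], [[0, 0, 0], [0, 0, 0], 0]]}}

```text
clock: 66.38
position: [0.5665, -0.0629, 0.0987]
ee_rot: [0.983, 0.052, -0.174, 0.009]
ft_force: [-2.0, -0.8, 5.2]
grip_width: 0.0
```

Emit:
{"name": "play_rows", "arguments": {"rows": [[[0, 0, -1.5], [0, 0, 0], 0], [[0, 0, -1], [0, 0, 0], 0], [[0, 0, 0], [0, 0, 0], 0]]}}

```text
clock: 66.75
position: [0.5666, -0.0629, 0.0976]
ee_rot: [0.983, 0.052, -0.174, 0.009]
ft_force: [-4.2, 0.3, 15.4]
grip_width: -0.0
```

Emit:
{"name": "play_rows", "arguments": {"rows": [[[0, 0, -1.5], [0, 0, 0], 0], [[0, 0, -1], [0, 0, 0], 0], [[0, 0, 0], [0, 0, 0], 0]]}}

```text
clock: 67.12
position: [0.5669, -0.0629, 0.097]
ee_rot: [0.983, 0.052, -0.173, 0.009]
ft_force: [-8.4, -0.6, 29.6]
grip_width: 0.002
```

Emit:
{"name": "play_rows", "arguments": {"rows": [[[0, 0, 8], [0, 0, 0], 0], [[0, 0, 30], [0, 0, 0], 0], [[0, 0, 40], [0.7, -7, 0], 0], [[-10, -20, 30], [0.7, -7, 0], 0], [[-20, -30, 30], [0.6, -6, 0], 0], [[-20, -40, 20], [0, 0, 0], 0], [[0, -30, 0], [0, 0, 0], 0], [[0, 0, 0], [0, 0, 0], 0], [[0, 0, 0], [0, 0, 0], 0]]}}

```text
clock: 68.25
position: [0.5168, -0.182, 0.2513]
ee_rot: [0.999, 0.053, 0.001, -0.0]
ft_force: [0.9, -0.1, 0.4]
grip_width: 0.0
```

Run:
```python
from h import *
im,i=snap('wrist','w35.png')
o=readout.get_obs();print(o['clock'],o['position'],o['ft_force'],o['ee_rot'])
im,_=snap('side','s35.png')
cv2.imwrite('pics/s35a.png',cv2.resize(im[130:380,230:430],None,fx=2.4,fy=2.4,interpolation=3))
im,_=snap('top','t35.png')
```

```text
68.3 [ 0.5169 -0.1816  0.2514] [0.9861 0.5319 0.3636] [ 0.9986  0.0534  0.0006 -0.    ]
```

View pics/w35.png

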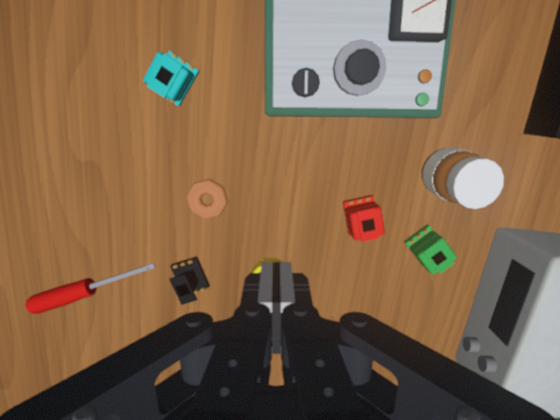

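View pics/s35a.png

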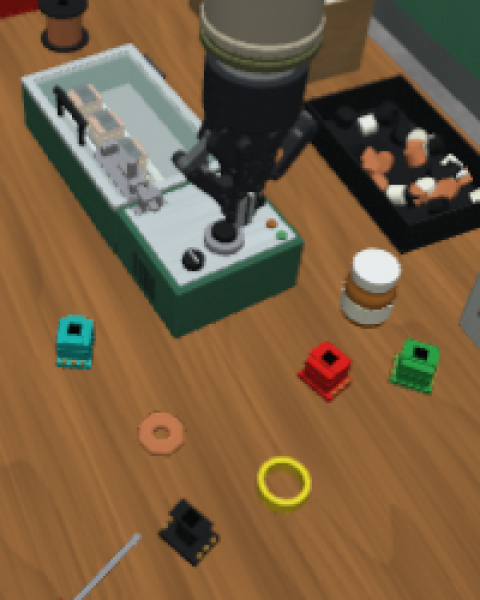

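View pics/t35.png

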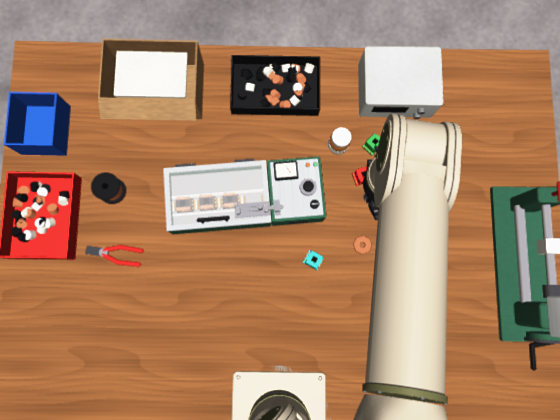

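Run:
```python
from h import *
print(manip.hand_in())
```

```text
the job is handed in; nothing more can be done
None
```

The job is handed in at about 68 s on the robot's clock. I drew the bolt and opened the lid, then put the three wound coils on the bench into sockets 1, 2 and 3 and pressed each one down. After that I shut the lid, slid the bolt home and pressed and released the start button.

**Final checks**
- **Coils:** each press stopped with the fingertip 58.1 mm above the bench, which is the height of a coil sitting fully on the socket floor.
- **Lid:** it stopped flat with the fingertip at 79.9 mm, against 80 mm expected.
- **Bolt:** it stopped hard after 36 mm of travel, and the picture shows its end through the keeper.
- **Button and bench:** the last pictures show the button back up. The things that were to be left are where they started, though the arm hid the tape roll, the bare former and the screwdriver in the final top view.

**What did not go cleanly**
- **Tilted coil:** the coil in socket 2 went in tilted at first. My first press on it reached about 43 N at the wrist. I took it out, levelled it and pressed it home.
- **Bolt travel:** drawing the bolt back moved it only about 30 mm before it stopped, not 36 mm. It stopped at the same place when I pushed it again.
- **Start button:** I pressed it twice. The first press, with upright fingers, reached 46 N, and I could not be sure the button was fully down. The second, with the tool tilted, met the button's spring at about 5 N and then a clear stop.

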